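# Free a furniture leg from its carrier and stand it in the finishing pan

### The job

Lift the wooden keeper bar out of the two open brackets of the parts carrier and lay it on the bench, then take the apron rail out of the carrier and set it on the bench too, both clear of the carrier and the pan. Take out the tapered leg that lay beside the rail and leave it standing upright by itself on the floor of the steel pan, on its square mounting end with the narrow foot up, clear of the leg already there. Leave that leg and the other tools, bottles and tins on the bench where they are.

Things in the scene. Friction and masses are not known exactly. Their poses are not given: they have to be found in the camera images.
- carrier: Fixed open plywood tote, 196 (x) x 194 (y) mm; origin at the centre of its underside. Inside 172 x 170 mm; long boards (12 mm, across x) 55 mm high, end boards (12 mm, across y) 85 mm high. A steel strap 34 mm wide rises from the middle of each long board to a bracket. It holds rail and leg, side by side along its y.
- bearer_mid (a point): Centre of the carrier's bed, 20 mm above the bench: the parts lie on two cross bearers (14 mm wide, 8 mm above the base, along x at y = +50 and -50 mm). Two lanes at about x = +20 and -20 mm from here: the rail is in one, the leg in the other, which is which varies, with about 6 mm between them.
- bracket_near (a point): Seat of one bracket, carrier x = -100 mm, y = 0, 94 mm above the bench: a strap 4 mm thick (along x) ending in an upward-open U, slot 22 mm wide along y, prongs 16 mm high (tops at 110 mm).
- bracket_far (a point): Seat of the other bracket, the same at carrier x = +100 mm.
- bar_mid (a point): Centre of the keeper bar: loose straight wooden bar 216 long x 18 wide x 24 mm high, 50 to 100 g. Its x axis runs along it, z up. It starts in both brackets along the carrier's x, across the parts, its underside 94 mm above the bench (8 mm over the rail), ends about 6 mm beyond the brackets. It lifts straight up.
- rail_mid (a point): Centre of the apron rail: loose wooden board 132 long x 25 thick x 66 mm high with a stub tenon (12 long, 10 thick, 46 high) at each end, 156 mm overall, 130 to 220 g. x along its length, y through its thickness, z up. It stands on its long edge in the carrier, top at 86 mm, 24 mm higher than the leg; it stands so on the bench too.
- leg_mid (a point): Centre of the loose wooden leg: 150 long, 42 wide, 42 mm high for 50 mm from the square mounting end, then its top face tapers to 24 mm at the foot; 140 to 250 g. x points from mounting end (-75 mm) to foot (+75), y across its parallel sides, z up as it lies, flat underside 21 mm below this point. Foot starts towards the carrier's +y. Stood up, x is up and this point 75 mm high.
- pan: Fixed open steel tray; origin at the centre of its underside on the bench. Outside 185 (x) x 250 (y) mm, 65 mm high, walls and floor 4 mm thick, with a rolled rim 8 mm wide round the top. Apart from the things listed here, the bench is free within 0.55 m to either side of the robot's centre line and 0.82 m ahead of it.
- stood_leg_mid (a point): Half-way up a second loose leg of the same shape that already stands in the pan, foot up, 150 mm high, mounting end 42 mm square, in the half towards the pan's -y; this point is above the centre of its mounting end, 75 mm above the pan's floor. z is up.
- glue_bottle: Bystander: upright glue bottle, 60 mm diameter, 170 mm high; origin at the centre of its underside.
- small_bottle: Bystander: upright glue bottle, 50 mm diameter, 130 mm high; origin at the centre of its underside.
- sanding_block: Bystander: cork sanding block 110 (x) x 61 (y) x 35 mm high; origin at the centre of its underside.
- wax_tin: Bystander: round tin 83 mm diameter, 45 mm high; origin at the centre of its underside.
- try_square: Bystander: try square lying flat; wooden stock 22 (x) x 105 (y) x 16 mm high centred at x = -55 mm, steel blade 3 mm thick from x = -44 to +76 mm, y = +20 to +53 mm.
Not all that is in view belongs to the job. Leave any pink or purple look-alike of the part that bears leg_mid alone. What is shaped like the part that bears rail_mid but blue is not meant.

How it is judged:
By the outcome, as a careful person would: the job done as asked, in the order asked, and still so for the second after the job is handed in, with the robot touching nothing.
It also fails if it takes over 72 s, if anything falls off the work surface, if the arm or the gripper's body presses on something with over 40 N, if the wrist force passes 120 N, or if a joint passes its speed limit or range.

### The arm

A 6-joint arm with a two-finger parallel gripper is mounted at the origin on the work surface. World frame = base frame: x ahead of the robot, y to its left, z up, the work surface at z = 0. Lengths are in m, angles in degrees, forces in N, time in s.
With the tool pointing down it reaches from about 0.3 to 0.75 m from the base axis. Payload 8.5 kg.
Tool frame: the origin (TCP) lies on the centre line of the jaws, within the pads' length; the fingertips stand env.tips_ahead ahead of it and the grasp point (between the pads) lies 8 mm behind it (env.tips_ahead is the distance from the TCP to the fingertips, in m); z points along the fingers, y is the direction in which the jaws open and shut (so a half turn about z gives the same grasp; the last joint's range is limited). The gripper opens to 85 mm and grips with 20 to 120 N. Pads are 22 mm wide; open, the fingers measure 114 mm over their backs; the gripper's body (76 mm by 85 mm) begins 54 mm behind the grasp point. The pads swing forward as they close: fully open they stand 13 mm farther back than shut.
Start: joints at [54.929, 21.807, 74.336, -0, 83.858, -12.336], TCP at [0.213, 0.507, 0.242] pointing down, gripper open.
Joint ranges: [-178.18, 178.18], [-50.72, 133.34], [12.68, 142.11], [-81.47, 261.47], [9.98, 163.14], [-165.26, 165.26]. Speed limits (degrees/s): [136.94, 136.94, 180, 180, 180, 180].

### API

Orientations are given as a 3x3 rotation matrix whose columns are the frame's x, y, z axes.
In Python, from rig import env gives the robot as it stands.
- The arm moves only by the tool servo_tool, never from a script. Its argument "commands" is a list of rows, each an object with "linear": the shift along the tool's x, y, z in mm, a list of three; "angular": the turn, a rotation vector about the tool's x, y, z in degrees, a list of three; "gripper": the opening, from -1 (shut) to 1 (fully open). In form: [{"linear": [x, y, z], "angular": [rx, ry, rz], "gripper": gripper}, ...]. A call has 1 to 20 rows; each row is the pose to reach, as a shift and turn from the pose commanded when the call began, along the tool's axes at that moment; what a row does not reach only later rows make up. A row lasts 1/10 s, in which the tool goes at most 50 mm and 8.59 degrees, less where a joint would pass 70% of its speed; a pose out of reach is approached as far as the arm can. A call with a gripper value outside its range is refused whole. The fingers move at their own pace and stop on an object; "force" is the grip in N (left out, the last holds). Time passes only in rows, so rows that repeat a pose let the fingers close. It gives the time, the measured TCP pose, the force and the opening at its end, in the units of the state.
- env.observe(): the state, without advancing time (a new reading comes with each control period).
- env.get_image(name): name is "side" or "top"; returns a dict with "frame" (384x512x3 uint8, blue, green, red), "fx", "fy", "cx", "cy" (pixels), "cam_to_world" (4x4, takes a point from camera to world coordinates). Camera axes: x right, y up, looking along -z (the intrinsics and any distortion apply to the point x, -y, -z); pixel columns grow to the right and rows downward; lengths in m; the calibration is good to about 2 mm. A picture is of the moment at which its call begins. There is no depth.
- env.close_job(): hands the job in, once; it reports no verdict.
Trained networks look in a picture, given as the dict that the camera call returned (one of the last four; its "shot" number tells which), for a name from the list of things; names that differ only in an ending like _2 or _b are one class to them, and where a whole thing is asked for, a point or a joint stands for the part that bears it (a point fixed in the world has none). Each returns a list of dicts, best first, with "confidence" (0 to 1); they miss things now and then, are a little off and sometimes report something else, mostly with a low value. They report only what shows in the picture. A call takes as long as a camera call. They do not tell look-alikes from the thing itself.
- env.trace(picture, query): "pixels" (384x512 bool, what is visible of it) and "extent" ([left, top, right, bottom] in pixels, round what is visible of it).
The state is a dict: "time_s": time; "q": joint angles; "qvel": joint speeds; "joint_efforts": joint torques, N m; "position": TCP position; "tool_rot": TCP orientation; "ft_force": force on the tool from outside, world axes, zero at the start; "wrist_torque": the same for the moment, N m; "grip_width": finger opening in m.
Only numpy, scipy, OpenCV 4.12 (cv2) and the standard library are available. Lean on these libraries where they do the work, as an engineer would, in place of code of your own. Each camera call takes 0.05 s, during which the arm holds its last target.

## Working session

There is one attempt and no reset: what is moved stays moved. The work goes in short steps, Python scripts to look and compute and a tool call to move; the robot and the scene stay as the last step left them, time stands still between calls to the robot, and variables do not carry over. Pictures are saved under pics/ and viewed, and the job is handed in when it is done.

Besides the shell and the picture viewer there is one more tool, called after "Emit:" by a JSON object that holds its "fn" and its "kwargs", one argument or row to a line. servo_tool: Moves the arm, as the interface text tells. Its arguments: {"type":"object","properties":{"commands":{"type":"array","items":{"type":"object","properties":{"linear":{"type":"array","items":{"type":"number"}},"angular":{"type":"array","items":{"type":"number"}},"gripper":{"type":"number"}}}},"force":{"type":"number"}},"required":["commands"]}

```bash
ls; mkdir -p pics; python3 - <<'E'
from rig import env
import cv2,numpy as np
s=env.observe();print(s['time_s'],s['position'],np.round(s['tool_rot'],3).tolist(),s['grip_width'],env.tips_ahead)
for n in('top','side'):
    p=env.get_image(n);cv2.imwrite(f'pics/{n}0.png',p['frame']);print(n,{k:v for k,v in p.items() if k!='frame'})
E
```

```text
pics
0.0 [0.21239513 0.50702978 0.24169927] [[-0.922, 0.386, -0.001], [0.386, 0.922, -0.001], [0.0, -0.001, -1.0]] 0.08548125879934913 0.011
top {'fx': 358.956018110402, 'fy': 358.956018110402, 'cx': 252.81109350457024, 'cy': 189.95033556770352, 'cam_to_world': array([[-0.02737083,  0.99399329, -0.10596311,  0.37475292],
       [-0.99909575, -0.03065229, -0.02946389, -0.10543311],
       [-0.03253492,  0.10506084,  0.99393345,  1.07613075],
       [ 0.        ,  0.        ,  0.        ,  1.        ]]), 'shot': 1}
side {'fx': 494.9323757401412, 'fy': 494.9323757401412, 'cx': 253.39320994077426, 'cy': 186.46035091464222, 'cam_to_world': array([[-0.82357199,  0.41248197, -0.38934278, -0.13773757],
       [-0.56701162, -0.58046553,  0.58442929,  0.84725521],
       [ 0.01506648,  0.70208147,  0.71193722,  1.2210367 ],
       [ 0.        ,  0.        ,  0.        ,  1.        ]]), 'shot': 2}
```

View pics/top0.png

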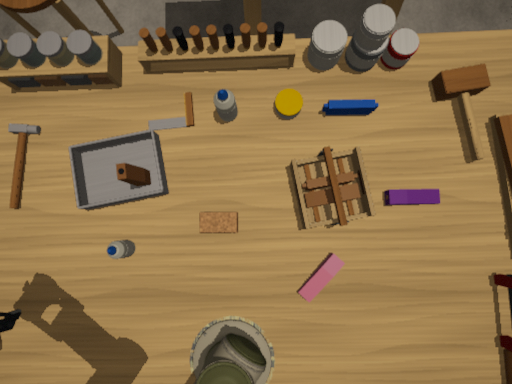

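View pics/side0.png

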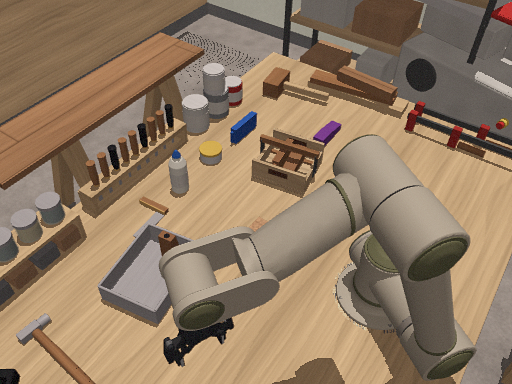

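The top view shows the carrier at about (332,188) with the bar across it and the rail and leg under the bar. The pan is at (117,168) with the stood leg at (133,173). The decoys are a blue rail at (350,107), a purple leg at (413,197) and a pink one at (322,277). Next I'll trace and crop.

```bash
cat > h.py <<'E'
from rig import env
import cv2,numpy as np
def ray(p,u,v):
    d=np.array([(u-p['cx'])/p['fx'],-(v-p['cy'])/p['fy'],-1.0]);M=p['cam_to_world'];return M[:3,3],M[:3,:3]@d
def atz(p,u,v,z):
    o,d=ray(p,u,v);return o+d*(z-o[2])/d[2]
def proj(p,X):
    M=p['cam_to_world'];c=(np.atleast_2d(X)-M[:3,3])@M[:3,:3]
    return np.c_[p['cx']+p['fx']*c[:,0]/-c[:,2],p['cy']-p['fy']*c[:,1]/-c[:,2]]
def crop(p,x0,y0,x1,y1,f,name):
    cv2.imwrite('pics/'+name,cv2.resize(p['frame'][y0:y1,x0:x1],None,fx=f,fy=f,interpolation=cv2.INTER_CUBIC))
E
python3 - <<'E'
from h import *
p=env.get_image('top')
crop(p,280,140,385,235,6.2,'c1.png');crop(p,60,120,175,215,6,'c2.png')
for q in ['carrier','bar_mid','rail_mid','leg_mid','pan','stood_leg_mid','glue_bottle','small_bottle','sanding_block','wax_tin','try_square']:
    for r in env.trace(p,q)[:4]:
        m=r['pixels'];ys,xs=np.nonzero(m)
        (c,wh,a)=cv2.minAreaRect(np.c_[xs,ys].astype(np.float32))
        print(q,round(r['confidence'],2),r['extent'],m.sum(),np.round(c,1),np.round(wh,1),round(a,1),np.round(atz(p,c[0],c[1],0.05),3)[:2])
E
```

```text
carrier 0.92 [288.9, 144.9, 373.3, 226.9] 3241 [330.4 186.2] [74.8 73.8] 77.1 [ 0.488 -0.297]
carrier 0.37 [149.5, 93.1, 193.4, 128.5] 692 [169.6 110.7] [34.1 47.6] 84.0 [0.728 0.165]
rail_mid 0.98 [321.3, 99.1, 376.2, 111.8] 773 [349.5 106.5] [15. 55.] 90.0 [ 0.721 -0.364]
rail_mid 0.88 [305.2, 169.9, 359.3, 192.5] 388 [328.6 180.4] [10.  54.3] 79.3 [ 0.505 -0.293]
leg_mid 0.97 [303.8, 180.1, 360.3, 210.2] 697 [331.5 194.8] [15.5 54.8] 79.1 [ 0.463 -0.299]
leg_mid 0.74 [385.2, 189.1, 441.4, 203.1] 860 [412.  196.5] [15. 58.] 90.0 [ 0.452 -0.525]
leg_mid 0.6 [296.3, 251.1, 343.4, 300.9] 905 [320.3 276.4] [17.5 53.7] 41.6 [ 0.236 -0.256]
pan 0.92 [73.3, 129.2, 165.5, 210.4] 5439 [116.7 169.2] [66.5 94.1] 79.1 [0.558 0.322]
stood_leg_mid 0.6 [114.8, 163.3, 152.0, 188.2] 612 [132.9 173.6] [37.4 19.2] 14.0 [0.543 0.274]
glue_bottle 0.68 [212.1, 88.9, 237.8, 120.3] 589 [225.3 104.3] [32.3 21.2] 71.6 [ 0.741 -0.   ]
small_bottle 0.89 [105.4, 239.6, 138.1, 259.8] 468 [120.6 248.8] [18.7 29.3] 84.8 [0.327 0.308]
sanding_block 0.79 [198.9, 213.0, 236.7, 232.5] 725 [218.  221.5] [19. 38.] 90.0 [0.397 0.027]
wax_tin 0.59 [274.1, 87.8, 302.7, 118.6] 647 [288.  102.5] [29. 26.] 90.0 [ 0.74  -0.186]
try_square 0.87 [149.6, 90.5, 195.7, 127.1] 627 [169.8 110.6] [33.9 45.8] 83.7 [0.728 0.165]
```

View pics/c1.png

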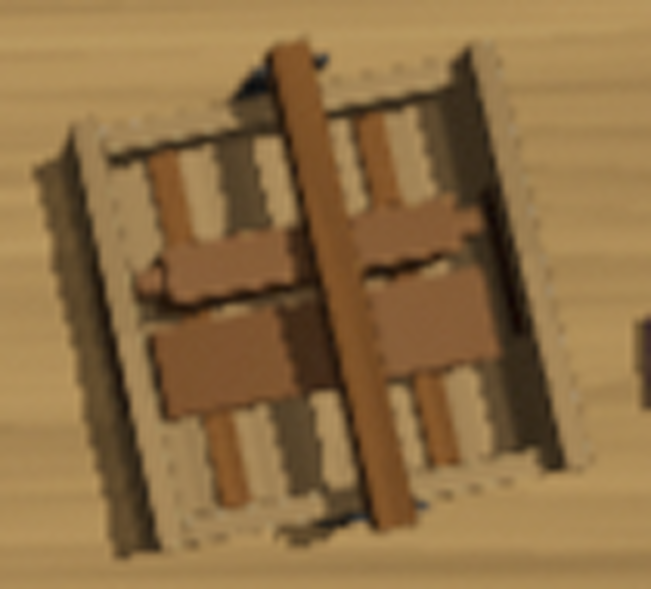

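View pics/c2.png

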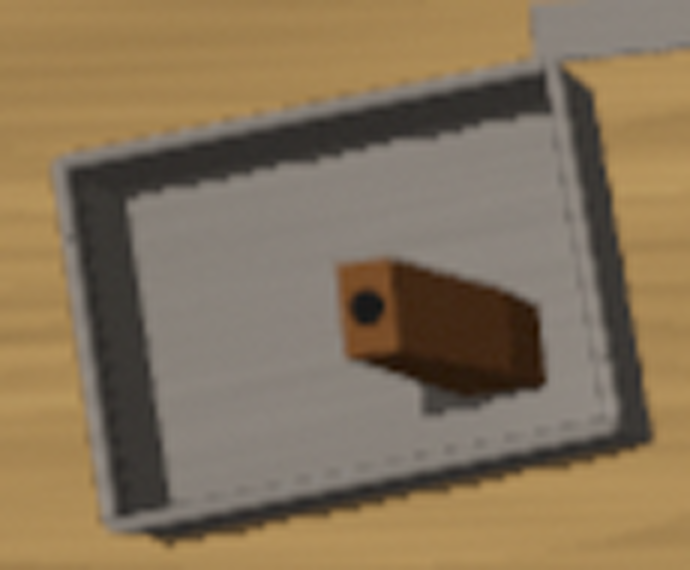

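Rail candidates are the brown one at (328,180) and the blue one at (350,107). Leg candidates are the brown one at (331,195), purple at (412,196) and pink at (320,276). The crop shows the brown pair inside the carrier, with the rail (tenons) in the upper lane and the leg in the lower, so those are the ones I want. Next I'll fit the poses.

```bash
cat > fit.py <<'E'
from h import *
from scipy.optimize import least_squares
def R(a): return np.array([[np.cos(a),-np.sin(a)],[np.sin(a),np.cos(a)]])
def cropuv(pts,x0,y0,f): return (np.array(pts,float)+0.5)/f-0.5+np.array([x0,y0])
def fit(p,uv,loc,x0):
    def r(t):
        L=np.array(loc,float)/1000;xy=L[:,:2]@R(t[2]).T+t[:2]
        return (proj(p,np.c_[xy,L[:,2]])-uv).ravel()
    s=least_squares(r,x0);return s.x,np.sqrt(np.mean(s.fun**2))
E
python3 - <<'E'
from fit import *
p=env.get_image('top')
def pr(n,r): print(n,np.round(r[0][:2],4),'yaw',round(np.degrees(r[0][2]),2),'rms px',round(r[1],2))
a0=[.49,-.3,.2]
pr('carrier',fit(p,cropuv([(75,122),(165,550),(490,45),(587,465)],280,140,6.2),[(98,97,85),(-98,97,85),(98,-97,85),(-98,-97,85)],a0))
pr('bar',fit(p,cropuv([(272,45),(308,40),(375,530),(413,522)],280,140,6.2),[(108,9,118),(108,-9,118),(-108,9,118),(-108,-9,118)],a0))
# rail body top corners
pr('rail',fit(p,cropuv([(165,252),(172,300),(462,205),(467,247)],280,140,6.2),[(66,12.5,86),(66,-12.5,86),(-66,12.5,86),(-66,-12.5,86)],[.5,-.3,1.77]))
pr('legR',fit(p,cropuv([(490,268),(498,355)],280,140,6.2),[(-75,-21,62),(-75,21,62)],[.46,-.3,1.77]))
pr('legL',fit(p,cropuv([(150,335),(165,415)],280,140,6.2),[(75,-21,44),(75,21,44)],[.46,-.3,1.77]))
pr('legL if mount',fit(p,cropuv([(150,335),(165,415)],280,140,6.2),[(75,-21,62),(75,21,62)],[.46,-.3,1.77]))
pr('pan',fit(p,cropuv([(55,160),(105,527),(553,62),(622,428)],60,120,6),[(92.5,125,65),(-92.5,125,65),(92.5,-125,65),(-92.5,-125,65)],[.55,.32,.2]))
pr('stood',fit(p,cropuv([(338,264),(390,258),(400,352),(348,360)],60,120,6),[(12,-21,154),(12,21,154),(-12,21,154),(-12,-21,154)],[.55,.27,1.8]))
pr('stood2',fit(p,cropuv([(338,264),(390,258),(400,352),(348,360)],60,120,6),[(21,12,154),(21,-12,154),(-21,-12,154),(-21,12,154)],[.55,.27,.2]))
for n,u,v,z in [('glue cap',222,95,.17),('small cap',113,251,.13),('tin',289,102,.045),('block c',218,222,.035)]: print(n,atz(p,u,v,z)[:2].round(3))
s=env.get_image('side');crop(s,245,120,330,195,8,'s1.png')
E
```

```text
carrier [ 0.4822 -0.2964] yaw 9.36 rms px 0.71
bar [ 0.4836 -0.2958] yaw 9.07 rms px 0.43
rail [ 0.5012 -0.2918] yaw 97.88 rms px 5.78
legR [ 0.4717 -0.3001] yaw 91.76 rms px 0.27
legL [ 0.4615 -0.2981] yaw 98.04 rms px 0.53
legL if mount [ 0.4602 -0.296 ] yaw 98.02 rms px 0.62
pan [0.5576 0.3206] yaw 9.46 rms px 0.47
stood [0.534  0.2672] yaw 304.66 rms px 8.89
stood2 [0.5339 0.2671] yaw 6.41 rms px 0.15
glue cap [ 0.724 -0.005]
small cap [0.325 0.296]
tin [ 0.743 -0.189]
block c [0.395 0.029]
```

View pics/s1.png

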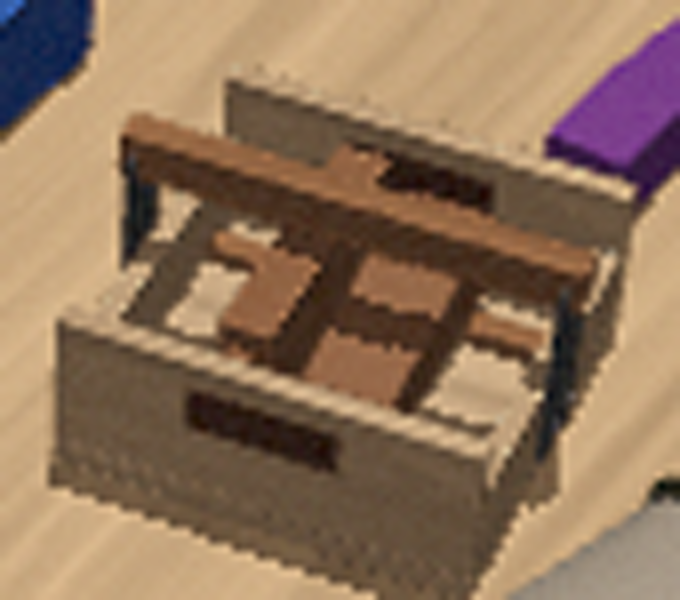

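The fits agree: carrier at (0.4825, −0.296) with yaw 9.3°, bar at (0.4836, −0.2958), pan at (0.5576, 0.3206) with yaw 9.5°, and the stood leg's foot at about (0.534, 0.267). The side crop confirms the bar sits in both brackets, with the rail on the far side and the leg on the near side. Now a helper to work out move numbers.

```bash
cat > mv.py <<'E'
from h import *
from scipy.spatial.transform import Rotation as Ro
def down(yyaw):  # tool down, tool y at yaw
    a=np.radians(yyaw);y=np.array([np.cos(a),np.sin(a),0]);z=np.array([0,0,-1.]);return np.c_[np.cross(y,z),y,z]
def rel(pos,rot):
    s=env.observe();T=np.array(s['tool_rot']);
    lin=T.T@(np.array(pos)-s['position'])*1000
    ang=np.degrees(Ro.from_matrix(T.T@rot).as_rotvec())
    print('t',round(s['time_s'],2),'q',np.round(s['q'],1),'pos',np.round(s['position'],4),'w',round(s['grip_width'],4),'F',np.round(s['ft_force'],1))
    print('lin',lin.round(1),'ang',ang.round(2));return lin,ang
E
python3 - <<'E'
from mv import *
rel([.4836,-.2958,.2],down(-80.8))
E
```

```text
t 0.8 q [ 54.9  21.8  74.3   0.   83.9 -12.3] pos [0.2126 0.5073 0.2423] w 0.0853 F [-0.1  0.5 -0.3]
lin [-560.4 -635.9   42.3] ang [  0.    -0.   148.06]
```

Emit:
{"fn": "servo_tool", "kwargs": {
  "commands": [
    {"linear": [-560,-636,42],"angular": [0,0,148],"gripper": 0},
    {"linear": [-560,-636,42],"angular": [0,0,148],"gripper": 0},
    {"linear": [-560,-636,42],"angular": [0,0,148],"gripper": 0},
    {"linear": [-560,-636,42],"angular": [0,0,148],"gripper": 0},
    {"linear": [-560,-636,42],"angular": [0,0,148],"gripper": 0},
    {"linear": [-560,-636,42],"angular": [0,0,148],"gripper": 0},
    {"linear": [-560,-636,42],"angular": [0,0,148],"gripper": 0},
    {"linear": [-560,-636,42],"angular": [0,0,148],"gripper": 0},
    {"linear": [-560,-636,42],"angular": [0,0,148],"gripper": 0},
    {"linear": [-560,-636,42],"angular": [0,0,148],"gripper": 0},
    {"linear": [-560,-636,42],"angular": [0,0,148],"gripper": 0},
    {"linear": [-560,-636,42],"angular": [0,0,148],"gripper": 0},
    {"linear": [-560,-636,42],"angular": [0,0,148],"gripper": 0},
    {"linear": [-560,-636,42],"angular": [0,0,148],"gripper": 0},
    {"linear": [-560,-636,42],"angular": [0,0,148],"gripper": 0},
    {"linear": [-560,-636,42],"angular": [0,0,148],"gripper": 0},
    {"linear": [-560,-636,42],"angular": [0,0,148],"gripper": 0},
    {"linear": [-560,-636,42],"angular": [0,0,148],"gripper": 0},
    {"linear": [-560,-636,42],"angular": [0,0,148],"gripper": 0},
    {"linear": [-560,-636,42],"angular": [0,0,148],"gripper": 0}
  ]
}}

```text
time_s: 2.8
position: [0.4831, -0.2952, 0.2004]
tool_rot: [[0.987, 0.163, -0.0], [0.163, -0.987, 0.0], [-0.0, -0.0, -1.0]]
ft_force: [0.0, -0.2, -0.7]
grip_width: 0.0428
```

```bash
python3 - <<'E'
from mv import *
rel([.4836,-.2958,.104],down(-80.8))
p=env.get_image('side');crop(p,200,80,360,220,5,'s2.png')
E
```

```text
t 2.8 q [-43.4  25.3  75.8   0.   78.9  37.2] pos [ 0.4831 -0.2952  0.2004] w 0.0428 F [ 0.  -0.2 -0.7]
lin [ 0.4  0.7 96.4] ang [-0.02  0.01  0.16]
```

View pics/s2.png

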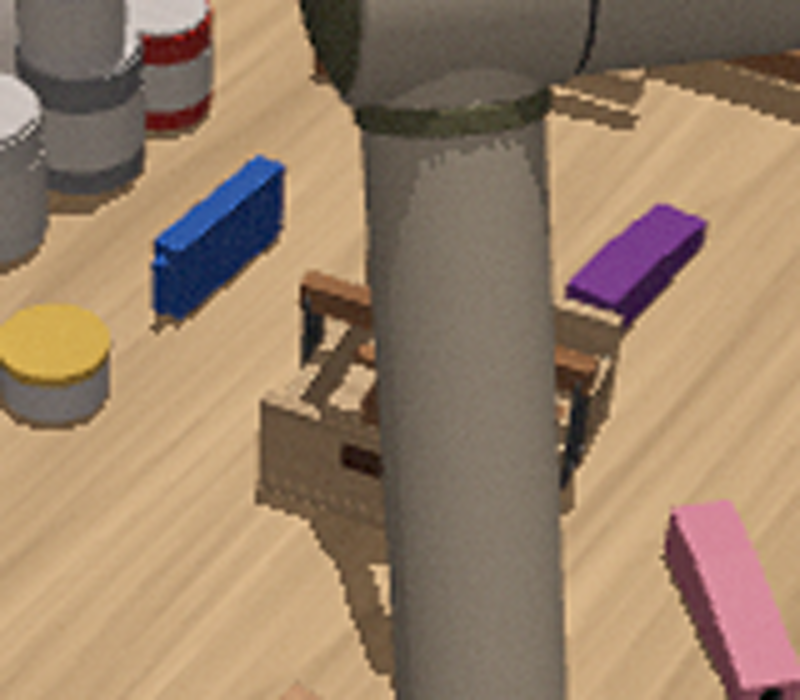

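Emit:
{"fn": "servo_tool", "kwargs": {
  "commands": [
    {"linear": [0,1,50],"angular": [0,0,0],"gripper": 0},
    {"linear": [0,1,75],"angular": [0,0,0],"gripper": 0},
    {"linear": [0,1,96],"angular": [0,0,0],"gripper": 0},
    {"linear": [0,1,96],"angular": [0,0,0],"gripper": 0},
    {"linear": [0,1,96],"angular": [0,0,0],"gripper": -1},
    {"linear": [0,1,96],"angular": [0,0,0],"gripper": -1},
    {"linear": [0,1,96],"angular": [0,0,0],"gripper": -1},
    {"linear": [0,1,96],"angular": [0,0,0],"gripper": -1},
    {"linear": [0,1,96],"angular": [0,0,0],"gripper": -1}
  ],
  "force": 40
}}

```text
time_s: 3.75
position: [0.484, -0.2969, 0.106]
tool_rot: [[0.987, 0.161, 0.002], [0.161, -0.987, -0.002], [0.002, 0.002, -1.0]]
ft_force: [0.0, 2.1, 7.5]
grip_width: 0.0172
```

Emit:
{"fn": "servo_tool", "kwargs": {
  "commands": [
    {"linear": [0,0,-20],"angular": [0,0,0],"gripper": -1},
    {"linear": [0,0,-50],"angular": [0,0,0],"gripper": -1},
    {"linear": [0,0,-90],"angular": [0,0,0],"gripper": -1},
    {"linear": [0,0,-120],"angular": [0,0,0],"gripper": -1},
    {"linear": [0,0,-120],"angular": [0,0,0],"gripper": -1}
  ]
}}

```text
time_s: 4.25
position: [0.4845, -0.2977, 0.2293]
tool_rot: [[0.987, 0.161, 0.007], [0.161, -0.987, -0.006], [0.006, 0.007, -1.0]]
ft_force: [-0.0, 0.6, -0.8]
grip_width: 0.0172
```

```bash
python3 - <<'E'
from mv import *
rel([.54,.10,.225],down(-80.8))
p=env.get_image('side');crop(p,200,80,360,220,5,'s3.png')
E
```

```text
t 4.25 q [-43.5  24.   73.   -0.   82.5  37.2] pos [ 0.4845 -0.2977  0.2293] w 0.0172 F [-0.   0.6 -0.8]
lin [ 118.9 -383.5    2.1] ang [ 0.43 -0.32  0.08]
```

View pics/s3.png

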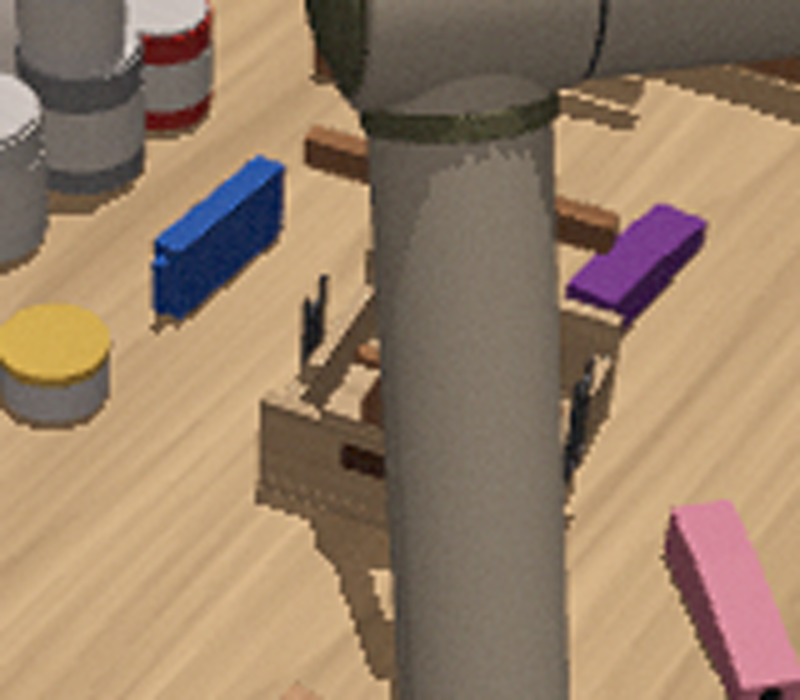

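The bar is held clear of the brackets. Next I'll move it to the free bench at (0.54, 0.10).

Emit:
{"fn": "servo_tool", "kwargs": {
  "commands": [
    {"linear": [119,-384,0],"angular": [0,0,0],"gripper": -1},
    {"linear": [119,-384,0],"angular": [0,0,0],"gripper": -1},
    {"linear": [119,-384,0],"angular": [0,0,0],"gripper": -1},
    {"linear": [119,-384,0],"angular": [0,0,0],"gripper": -1},
    {"linear": [119,-384,0],"angular": [0,0,0],"gripper": -1},
    {"linear": [119,-384,0],"angular": [0,0,0],"gripper": -1},
    {"linear": [119,-384,0],"angular": [0,0,0],"gripper": -1},
    {"linear": [119,-384,0],"angular": [0,0,0],"gripper": -1},
    {"linear": [119,-384,0],"angular": [0,0,0],"gripper": -1},
    {"linear": [119,-384,50],"angular": [0,0,0],"gripper": -1},
    {"linear": [119,-384,100],"angular": [0,0,0],"gripper": -1},
    {"linear": [119,-384,150],"angular": [0,0,0],"gripper": -1},
    {"linear": [119,-384,190],"angular": [0,0,0],"gripper": -1},
    {"linear": [119,-384,190],"angular": [0,0,0],"gripper": -1},
    {"linear": [119,-384,190],"angular": [0,0,0],"gripper": -1}
  ]
}}

```text
time_s: 5.8
position: [0.5391, 0.101, 0.0347]
tool_rot: [[0.987, 0.161, -0.001], [0.161, -0.987, -0.0], [-0.001, -0.0, -1.0]]
ft_force: [-0.1, 0.9, 0.1]
grip_width: 0.0172
```

```bash
python3 - <<'E'
from mv import *
rel([.54,.10,.0135],down(-80.8))
p=env.get_image('top');cv2.imwrite('pics/t4.png',p['frame'])
E
```

```text
t 5.8 q [-1.8 35.3 90.2 -0.  54.6 79. ] pos [0.5391 0.101  0.0347] w 0.0172 F [-0.1  0.9  0.1]
lin [ 0.7  1.1 21.2] ang [-0.    0.05  0.04]
```

View pics/t4.png

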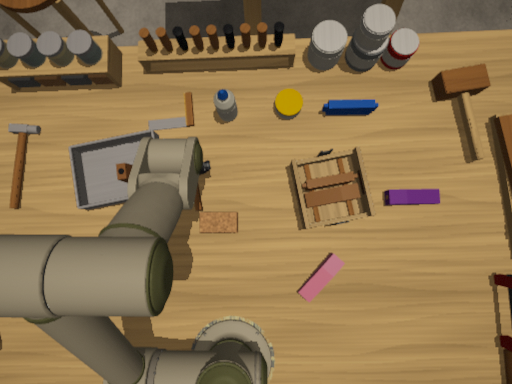

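The bar's near end would sit close to the sanding block, so I'll shift it about 20 mm before lowering.

Emit:
{"fn": "servo_tool", "kwargs": {
  "commands": [
    {"linear": [18,-11,0],"angular": [0,0,0],"gripper": -1},
    {"linear": [18,-11,12],"angular": [0,0,0],"gripper": -1},
    {"linear": [18,-11,21],"angular": [0,0,0],"gripper": -1},
    {"linear": [18,-11,21],"angular": [0,0,0],"gripper": -1},
    {"linear": [18,-11,21],"angular": [0,0,0],"gripper": -1}
  ]
}}

```text
time_s: 6.35
position: [0.5547, 0.1149, 0.0135]
tool_rot: [[0.987, 0.161, -0.0], [0.161, -0.987, -0.0], [-0.0, -0.0, -1.0]]
ft_force: [-0.4, -0.6, -1.7]
grip_width: 0.0174
```

Emit:
{"fn": "servo_tool", "kwargs": {
  "commands": [
    {"linear": [0,0,1],"angular": [0,0,0],"gripper": -1},
    {"linear": [0,0,1],"angular": [0,0,0],"gripper": -1},
    {"linear": [0,0,1],"angular": [0,0,0],"gripper": -0.1},
    {"linear": [0,0,1],"angular": [0,0,0],"gripper": -0.1},
    {"linear": [0,0,1],"angular": [0,0,0],"gripper": -0.1},
    {"linear": [0,0,1],"angular": [0,0,0],"gripper": -0.1},
    {"linear": [0,0,-20],"angular": [0,0,0],"gripper": -0.1},
    {"linear": [0,0,-70],"angular": [0,0,0],"gripper": -0.1},
    {"linear": [0,0,-120],"angular": [0,0,0],"gripper": -0.1},
    {"linear": [0,0,-170],"angular": [0,0,0],"gripper": -0.1},
    {"linear": [0,0,-190],"angular": [0,0,0],"gripper": -0.1}
  ]
}}

```text
time_s: 7.45
position: [0.5561, 0.1153, 0.2085]
tool_rot: [[0.987, 0.161, 0.008], [0.161, -0.987, 0.0], [0.008, 0.001, -1.0]]
ft_force: [0.3, -0.2, -0.8]
grip_width: 0.0383
```

```bash
python3 - <<'E'
from mv import *
rel([.5015,-.2925,.17],down(9.3))
p=env.get_image('top');cv2.imwrite('pics/t5.png',p['frame']);crop(p,280,140,385,235,6.2,'c5.png')
E
```

```text
t 7.45 q [-0.2 24.9 75.1  0.  79.6 80.5] pos [0.5561 0.1153 0.2085] w 0.0383 F [ 0.3 -0.2 -0.8]
lin [-119.9  393.6   38.1] ang [  0.4   -0.29 -90.02]
```

View pics/t5.png

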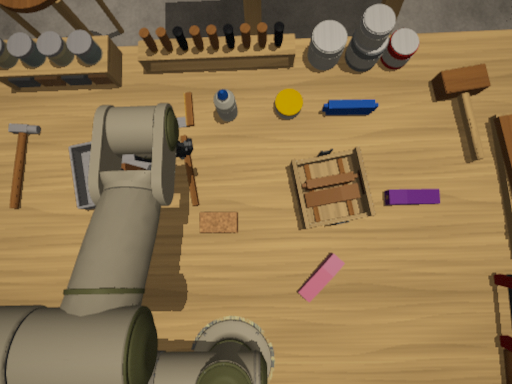

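View pics/c5.png

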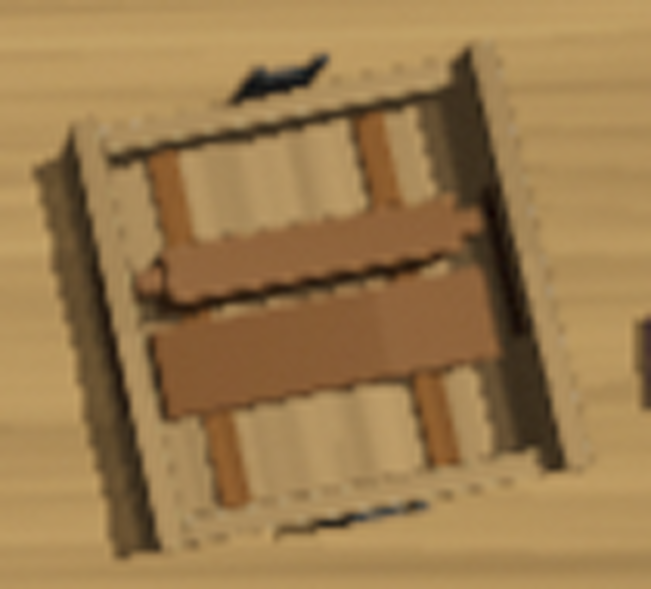

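The bar lies on the bench at (191,180). In the crop the leg's flat/taper shading line is at x≈380, so the foot points left (world +y), as described.

```bash
python3 - <<'E'
from fit import *
from mv import *
p=env.get_image('top')
def pr(n,r): print(n,np.round(r[0][:2],4),'yaw',round(np.degrees(r[0][2]),2),'rms px',round(r[1],2))
pr('rail',fit(p,cropuv([(163,252),(176,302),(450,206),(462,246)],280,140,6.2),[(66,12.5,86),(66,-12.5,86),(-66,12.5,86),(-66,-12.5,86)][0:0] or [(66,-12.5,86),(66,12.5,86),(-66,-12.5,86),(-66,12.5,86)],[.5,-.3,1.7]))
pr('leg',fit(p,cropuv([(489,268),(499,355),(150,334),(166,416)],280,140,6.2),[(-75,-21,62),(-75,21,62),(75,-21,44),(75,21,44)],[.46,-.3,1.77]))
for q in('rail_mid','leg_mid'):
  for r in env.trace(p,q):
    ys,xs=np.nonzero(r['pixels']);print(q,r['confidence'],atz(p,xs.mean(),ys.mean(),.086 if q[0]=='r' else .055)[:2].round(4))
E
```

```text
rail [ 0.501  -0.2902] yaw 98.54 rms px 0.72
leg [ 0.4625 -0.2996] yaw 98.44 rms px 0.6
rail_mid 0.89 [ 0.7088 -0.3535]
rail_mid 0.79 [ 0.501  -0.2866]
rail_mid 0.15 [0.7096 0.1069]
leg_mid 0.87 [ 0.4524 -0.5204]
leg_mid 0.81 [ 0.4632 -0.2983]
leg_mid 0.68 [ 0.2376 -0.2571]
leg_mid 0.31 [ 7.409e-01 -4.000e-04]
```

Emit:
{"fn": "servo_tool", "kwargs": {
  "commands": [
    {"linear": [-120,391,0],"angular": [0,0,-89.5],"gripper": 0.1},
    {"linear": [-120,391,0],"angular": [0,0,-89.5],"gripper": 0.1},
    {"linear": [-120,391,0],"angular": [0,0,-89.5],"gripper": 0.1},
    {"linear": [-120,391,0],"angular": [0,0,-89.5],"gripper": 0.1},
    {"linear": [-120,391,0],"angular": [0,0,-89.5],"gripper": 0.1},
    {"linear": [-120,391,0],"angular": [0,0,-89.5],"gripper": 0.1},
    {"linear": [-120,391,0],"angular": [0,0,-89.5],"gripper": 0.1},
    {"linear": [-120,391,0],"angular": [0,0,-89.5],"gripper": 0.1},
    {"linear": [-120,391,30],"angular": [0,0,-89.5],"gripper": 0.1},
    {"linear": [-120,391,50],"angular": [0,0,-89.5],"gripper": 0.1},
    {"linear": [-120,391,50],"angular": [0,0,-89.5],"gripper": 0.1},
    {"linear": [-120,391,50],"angular": [0,0,-89.5],"gripper": 0.1},
    {"linear": [-120,391,50],"angular": [0,0,-89.5],"gripper": 0.1}
  ]
}}

```text
time_s: 8.95
position: [0.4994, -0.2898, 0.1524]
tool_rot: [[-0.149, 0.989, -0.001], [0.989, 0.149, 0.001], [0.001, -0.001, -1.0]]
ft_force: [-0.2, 1.0, -0.2]
grip_width: 0.047
```

```bash
python3 - <<'E'
from mv import *
rel([.501,-.290,.077],down(8.6))
E
```

```text
t 8.95 q [-41.9  29.   78.   -0.   73.1 -50.5] pos [ 0.4994 -0.2898  0.1524] w 0.047 F [-0.2  1.  -0.2]
lin [-0.6  1.6 75.4] ang [-0.06 -0.07 -0.01]
```

Emit:
{"fn": "servo_tool", "kwargs": {
  "commands": [
    {"linear": [0,2,45],"angular": [0,0,0],"gripper": 0.1},
    {"linear": [0,2,75],"angular": [0,0,0],"gripper": 0.1},
    {"linear": [0,2,75],"angular": [0,0,0],"gripper": 0.1},
    {"linear": [0,2,75],"angular": [0,0,0],"gripper": 0.1},
    {"linear": [0,2,75],"angular": [0,0,0],"gripper": -1},
    {"linear": [0,2,75],"angular": [0,0,0],"gripper": -1},
    {"linear": [0,2,75],"angular": [0,0,0],"gripper": -1},
    {"linear": [0,2,75],"angular": [0,0,0],"gripper": -1},
    {"linear": [0,2,75],"angular": [0,0,0],"gripper": -1}
  ],
  "force": 60
}}

```text
time_s: 9.85
position: [0.5022, -0.2903, 0.0804]
tool_rot: [[-0.152, 0.988, 0.003], [0.988, 0.152, -0.002], [-0.003, 0.002, -1.0]]
ft_force: [-1.4, 1.1, 6.8]
grip_width: 0.0239
```

Emit:
{"fn": "servo_tool", "kwargs": {
  "commands": [
    {"linear": [0,0,-20],"angular": [0,0,0],"gripper": -1},
    {"linear": [0,0,-60],"angular": [0,0,0],"gripper": -1},
    {"linear": [0,0,-110],"angular": [0,0,0],"gripper": -1},
    {"linear": [0,0,-150],"angular": [0,0,0],"gripper": -1},
    {"linear": [0,0,-150],"angular": [0,0,0],"gripper": -1}
  ]
}}

```text
time_s: 10.35
position: [0.5029, -0.2908, 0.235]
tool_rot: [[-0.152, 0.988, 0.009], [0.988, 0.152, -0.008], [-0.009, 0.008, -1.0]]
ft_force: [0.7, -1.0, -1.5]
grip_width: 0.0238
```

```bash
python3 - <<'E'
from mv import *
rel([.63,-.08,.225],down(8.6))
p=env.get_image('side');crop(p,200,80,360,220,5,'s6.png')
E
```

```text
t 10.35 q [-41.7  24.9  70.5   0.   83.9 -50.5] pos [ 0.5029 -0.2908  0.235 ] w 0.0238 F [ 0.7 -1.  -1.5]
lin [189.1 157.6   9.5] ang [0.45 0.54 0.15]
```

View pics/s6.png

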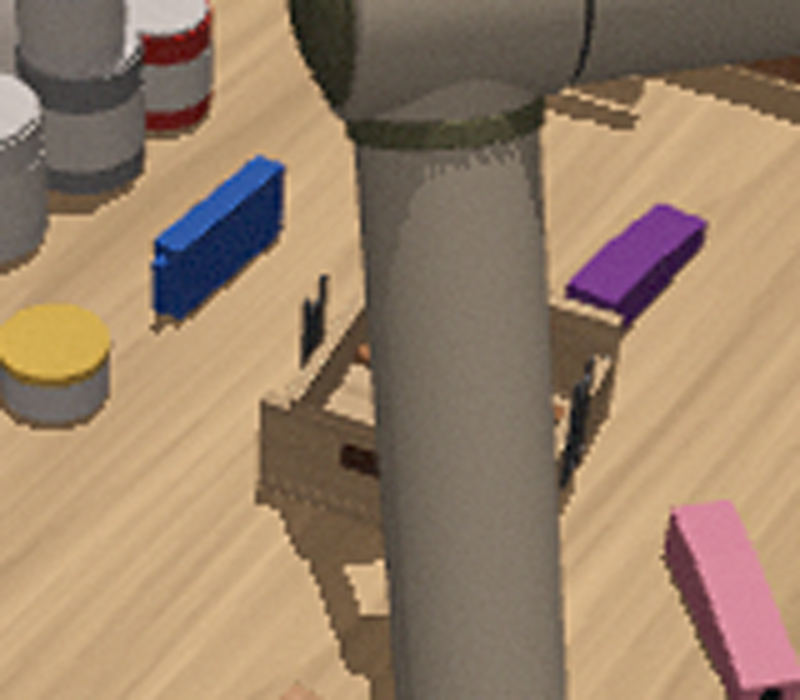

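Emit:
{"fn": "servo_tool", "kwargs": {
  "commands": [
    {"linear": [189,158,0],"angular": [0,0,0],"gripper": -1},
    {"linear": [189,158,0],"angular": [0,0,0],"gripper": -1},
    {"linear": [189,158,0],"angular": [0,0,0],"gripper": -1},
    {"linear": [189,158,0],"angular": [0,0,0],"gripper": -1},
    {"linear": [189,158,0],"angular": [0,0,0],"gripper": -1},
    {"linear": [189,158,0],"angular": [0,0,0],"gripper": -1},
    {"linear": [189,158,50],"angular": [0,0,0],"gripper": -1},
    {"linear": [189,158,100],"angular": [0,0,0],"gripper": -1},
    {"linear": [189,158,150],"angular": [0,0,0],"gripper": -1},
    {"linear": [189,158,150],"angular": [0,0,0],"gripper": -1},
    {"linear": [189,158,150],"angular": [0,0,0],"gripper": -1}
  ]
}}

```text
time_s: 11.5
position: [0.6288, -0.0792, 0.0787]
tool_rot: [[-0.152, 0.988, -0.001], [0.988, 0.152, 0.0], [0.0, -0.001, -1.0]]
ft_force: [1.0, 0.3, -0.7]
grip_width: 0.0237
```

```bash
python3 - <<'E'
from mv import *
rel([.63,-.08,.062],down(8.6))
p=env.get_image('top');crop(p,170,70,300,220,4,'c7.png')
p=env.get_image('side');crop(p,130,100,330,250,4,'s7.png')
E
```

```text
t 11.5 q [-17.9  38.6  73.   -0.   68.5 -26.6] pos [ 0.6288 -0.0792  0.0787] w 0.0237 F [ 1.   0.3 -0.7]
lin [-1.   1.  16.7] ang [-0.06 -0.03  0.14]
```

View pics/c7.png

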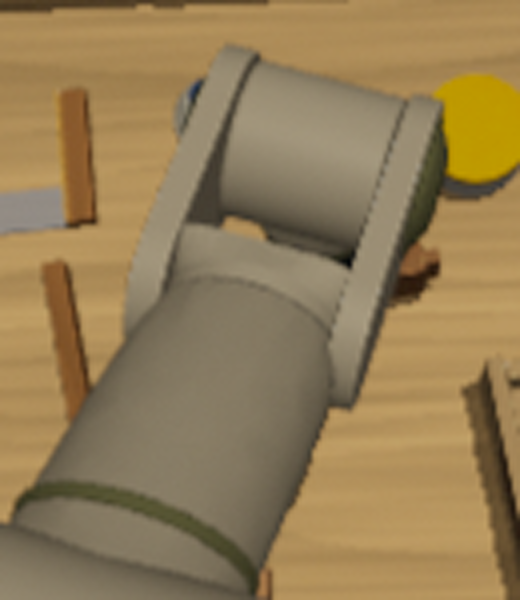

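View pics/s7.png

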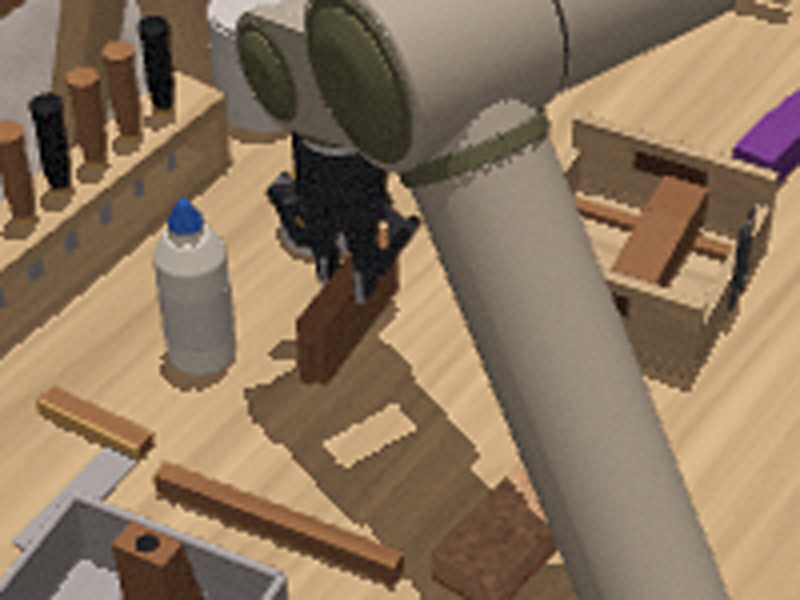

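The side view shows the rail held upright with clear space around it, and the bar lying flat on the bench. Next I lower the rail and release it.

Emit:
{"fn": "servo_tool", "kwargs": {
  "commands": [
    {"linear": [0,0,10],"angular": [0,0,0],"gripper": -1},
    {"linear": [0,0,17],"angular": [0,0,0],"gripper": -1},
    {"linear": [0,0,18],"angular": [0,0,0],"gripper": -1},
    {"linear": [0,0,18],"angular": [0,0,0],"gripper": -1},
    {"linear": [0,0,19],"angular": [0,0,0],"gripper": -1}
  ]
}}

```text
time_s: 12.1
position: [0.6289, -0.0788, 0.0604]
tool_rot: [[-0.153, 0.988, 0.001], [0.988, 0.153, -0.0], [-0.0, 0.0, -1.0]]
ft_force: [-4.4, 2.2, 12.9]
grip_width: 0.0233
```

Emit:
{"fn": "servo_tool", "kwargs": {
  "commands": [
    {"linear": [0,0,0],"angular": [0,0,0],"gripper": 0.2},
    {"linear": [0,0,0],"angular": [0,0,0],"gripper": 0.2},
    {"linear": [0,0,0],"angular": [0,0,0],"gripper": 0.2},
    {"linear": [0,0,0],"angular": [0,0,0],"gripper": 0.2},
    {"linear": [0,0,-25],"angular": [0,0,0],"gripper": 0.2},
    {"linear": [0,0,-75],"angular": [0,0,0],"gripper": 0.2},
    {"linear": [0,0,-125],"angular": [0,0,0],"gripper": 0.2},
    {"linear": [0,0,-175],"angular": [0,0,0],"gripper": 0.5}
  ]
}}

```text
time_s: 12.9
position: [0.6285, -0.0788, 0.2363]
tool_rot: [[-0.152, 0.988, -0.0], [0.988, 0.152, 0.0], [0.0, -0.0, -1.0]]
ft_force: [0.8, 0.5, 0.4]
grip_width: 0.0637
```

```bash
python3 - <<'E'
from mv import *
rel([.4625,-.2996,.20],down(8.6))
p=env.get_image('side');crop(p,130,100,330,250,4,'s8.png')
E
```

```text
t 12.9 q [-17.8  30.6  60.4  -0.   89.  -26.6] pos [ 0.6285 -0.0788  0.2363] w 0.0637 F [0.8 0.5 0.4]
lin [-192.9 -197.7   36.3] ang [-0.01 -0.    0.16]
```

View pics/s8.png

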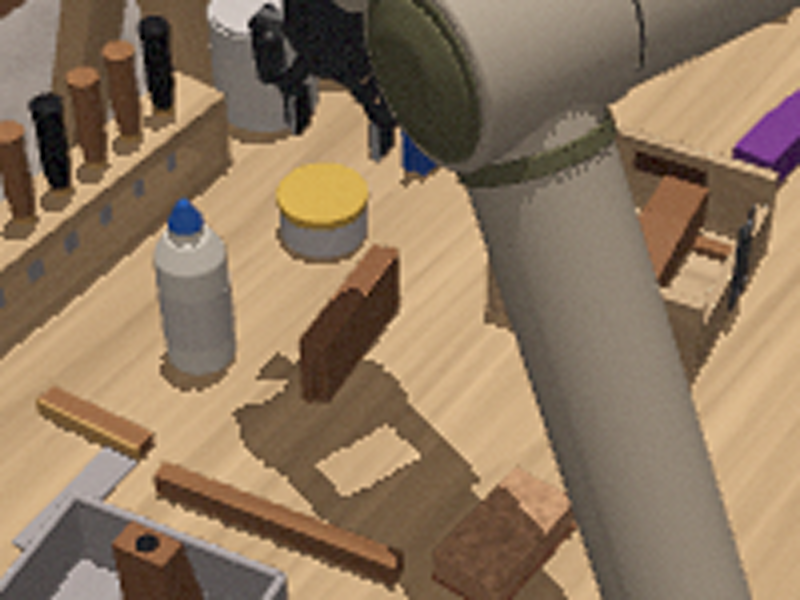

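The rail stands on the bench. Before taking the leg I'll rehearse the 90° tilt with the empty gripper in free air to check reach and joints.

Emit:
{"fn": "servo_tool", "kwargs": {
  "commands": [
    {"linear": [30,-120,-50],"angular": [0,90,0],"gripper": 0.5},
    {"linear": [30,-120,-50],"angular": [0,90,0],"gripper": 0.5},
    {"linear": [30,-120,-50],"angular": [0,90,0],"gripper": 0.5},
    {"linear": [30,-120,-50],"angular": [0,90,0],"gripper": 0.5},
    {"linear": [30,-120,-50],"angular": [0,90,0],"gripper": 0.5},
    {"linear": [30,-120,-50],"angular": [0,90,0],"gripper": 0.5},
    {"linear": [30,-120,-50],"angular": [0,90,0],"gripper": 0.5},
    {"linear": [30,-120,-50],"angular": [0,90,0],"gripper": 0.5},
    {"linear": [30,-120,-50],"angular": [0,90,0],"gripper": 0.5},
    {"linear": [30,-120,-50],"angular": [0,90,0],"gripper": 0.5},
    {"linear": [30,-120,-50],"angular": [0,90,0],"gripper": 0.5},
    {"linear": [30,-120,-50],"angular": [0,90,0],"gripper": 0.5},
    {"linear": [30,-120,-50],"angular": [0,90,0],"gripper": 0.5}
  ]
}}

```text
time_s: 14.25
position: [0.5058, -0.0675, 0.2842]
tool_rot: [[-0.0, 0.988, -0.152], [0.002, 0.152, 0.988], [1.0, 0.0, -0.002]]
ft_force: [-0.7, -0.6, -0.0]
grip_width: 0.0638
```

```bash
python3 - <<'E'
from mv import *
rel([.4625,-.2996,.20],down(8.6))
p=env.get_image('side');cv2.imwrite('pics/s9.png',p['frame'])
E
```

```text
t 14.25 q [-40.6  40.7  76.5  61.8 132.3 -38.5] pos [ 0.5058 -0.0675  0.2842] w 0.0638 F [-0.7 -0.6 -0. ]
lin [ -84.7  -78.2 -222.6] ang [ -0.12 -89.87   0.13]
```

View pics/s9.png

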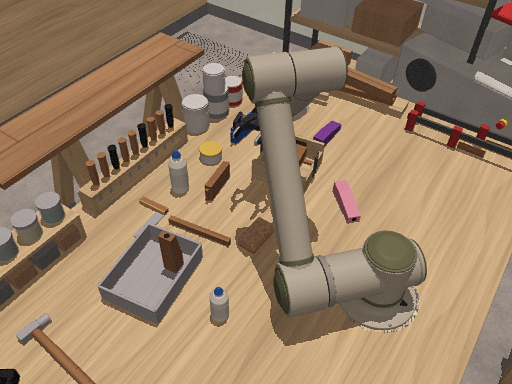

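The rehearsal reached a horizontal tool with q4=62° and q5=132°, inside the limits. I'll fit a kinematic model from the recorded poses to plan the standing pose.

```bash
cat > kin.py <<'E'
import numpy as np
from scipy.optimize import least_squares
from scipy.spatial.transform import Rotation as Ro
S=[([54.93,21.81,74.34,0,83.86,-12.34],(.2126,.5073,.2423)),([-43.4,25.3,75.8,0,78.9,37.2],(.4831,-.2952,.2004)),([-1.8,35.3,90.2,0,54.6,79],(.5391,.101,.0347)),([-.2,24.9,75.1,0,79.6,80.5],(.5561,.1153,.2085)),([-41.9,29,78,0,73.1,-50.5],(.4994,-.2898,.1524)),([-17.9,38.6,73,0,68.5,-26.6],(.6288,-.0792,.0787)),([-17.8,30.6,60.4,0,89,-26.6],(.6285,-.0788,.2363)),([-40.6,40.7,76.5,61.8,132.3,-38.5],(.5058,-.0675,.2842))]
def fk(q,P,full=False):
    h,a,b,d,off,x0=P[:6];q=np.radians(q)
    r=lambda ax,t:Ro.from_rotvec(np.array(ax)*t).as_matrix()
    A=r([0,0,1],q[0]);p=np.array([0,0,h])+A@[x0,off,0]
    A=A@r([0,1,0],q[1]);e=p+A@[0,0,a]
    A=A@r([0,1,0],q[2]);w=e+A@[0,0,b]
    A=A@r([0,0,1],q[3])@r([0,1,0],q[4]);A2=A@r([0,0,1],q[5]+np.pi/2)
    t=w+A2@[0,0,d]
    return (t,A2,e,w) if full else (t,A2)
def f(P): return np.concatenate([fk(q,P)[0]-p for q,p in S])
s=least_squares(f,[.18,.41,.4,.28,.118,0]);P=s.x
if __name__=='__main__':
    print(P.round(4),np.abs(s.fun).max().round(4));
    T,A=fk(S[7][0],P);print(A.round(3));print(fk(S[4][0],P)[1].round(3))
lim=np.array([[-178.18,178.18],[-50.72,133.34],[12.68,142.11],[-81.47,261.47],[9.98,163.14],[-165.26,165.26]])
def ik(pos,rot,q0):
    def g(q):
        t,A=fk(q,P);return np.concatenate([(t-pos)*10,(A-rot).ravel()])
    s=least_squares(g,np.clip(q0,lim[:,0]+1,lim[:,1]-1),bounds=(lim[:,0],lim[:,1]),x_scale=30);return s.x,np.linalg.norm(s.fun)
E
python3 kin.py
```

```text
[0.144  0.4072 0.3614 0.2434 0.1178 0.0276] 0.0249
[[-0.002  0.988 -0.152]
 [ 0.003  0.152  0.988]
 [ 1.     0.002 -0.003]]
[[-0.15   0.989 -0.001]
 [ 0.989  0.15   0.001]
 [ 0.001 -0.001 -1.   ]]
```

```bash
sed -i 's/h,a,b,d,off,x0=P\[:6\]/h,a,b,d,off,x0,ex,wy,wx=P/; s/w=e+A@\[0,0,b\]/w=e+A@[ex,0,b]/; s/t=w+A2@\[0,0,d\]/t=w+A@[wx,wy,d]/; s/\[.18,.41,.4,.28,.118,0\]/[.18,.41,.4,.28,.118,0,0,0,0]/' kin.py; sed -i 's/def f(P): return .*/def f(P): return np.r_[np.concatenate([fk(q,P)[0]-p for q,p in S]),1e-3*np.array(P)[5:]]/' kin.py; python3 kin.py
```

```text
[ 0.1283  0.5362  0.3499  0.2435  0.099  -0.0181  0.1037  0.0185 -0.0196] 0.0004
[[-0.002  0.988 -0.152]
 [ 0.003  0.152  0.988]
 [ 1.     0.002 -0.003]]
[[-0.15   0.989 -0.001]
 [ 0.989  0.15   0.001]
 [ 0.001 -0.001 -1.   ]]
```

```bash
cat > plan.py <<'E'
from kin import *
def down(yyaw):
    a=np.radians(yyaw);y=np.array([np.cos(a),np.sin(a),0]);z=np.array([0,0,-1.]);return np.c_[np.cross(y,z),y,z]
Ry=lambda t:Ro.from_euler('y',t,degrees=True).as_matrix()
Rz=lambda t:Ro.from_euler('z',t,degrees=True).as_matrix()
E
python3 - <<'E'
from plan import *
th=22
pick=down(8.6)@Ry(-th)
for z in (.2,.035):
    q,e=ik(np.array([.4625,-.2996,z]),pick,[-42,29,78,0,73,-50]);print('pick',q.round(1),e.round(4), fk(q,P,1)[3].round(3))
for psi in (98.6,75,60,45,30,15,0):
    rot=Rz(psi-98.6)@down(8.6)@Ry(90-th)
    for z in (.25,.085):
        best=min((ik(np.array([.53,-.02,z]),rot,q0) for q0 in ([-40,40,76,62,132,-38],[-30,40,90,90,110,-38],[-20,40,90,150,60,0])),key=lambda r:r[1])
        print(psi,z,best[0].round(1),best[1].round(4),'wrist',fk(best[0],P,1)[3].round(3))
E
```

```text
pick [-39.   19.7  88.3 -17.6  56.7 -39.9] 0.0 [ 0.422 -0.215  0.426]
pick [-39.4  33.5  98.7 -26.6  34.  -27.5] 0.0 [ 0.424 -0.22   0.264]
98.6 0.25 [-34.4  35.7  75.6  49.5 116.9 -40.2] 0.0 wrist [ 0.537 -0.248  0.34 ]
98.6 0.085 [-34.2  48.2  81.9  44.5 103.9 -54.7] 0.0 wrist [ 0.537 -0.245  0.181]
75 0.25 [-38.9  28.5  90.7  58.9  98.3 -36.3] 0.0 wrist [ 0.445 -0.232  0.338]
75 0.085 [-38.6  43.5  97.2  58.3  86.8 -54.4] 0.0 wrist [ 0.446 -0.229  0.181]
60 0.25 [-40.3  23.9 100.   66.2  85.9 -35. ] 0.0 wrist [ 0.393 -0.203  0.338]
60 0.085 [-39.8  40.9 106.8  70.   76.5 -57.2] 0.0 wrist [ 0.396 -0.2    0.182]
45 0.25 [-39.7  19.5 108.4  75.3  72.7 -34.5] 0.0 wrist [ 0.35  -0.162  0.337]
45 0.085 [-38.9  39.  115.6  85.5  67.6 -62.5] 0.0 wrist [ 0.355 -0.159  0.184]
30 0.25 [-36.1  15.6 115.1  87.4  58.  -35.3] 0.0 wrist [ 0.32  -0.11   0.338]
30 0.085 [-35.3  37.8 122.7 105.9  61.2 -69.8] 0.0 wrist [ 0.326 -0.11   0.187]
15 0.25 [-28.5  13.  119.1 105.1  41.4 -39.4] 0.0 wrist [ 0.304 -0.053  0.339]
15 0.085 [-28.3  37.3 127.2 130.8  57.2 -77.3] 0.0 wrist [ 0.312 -0.055  0.19 ]
0 0.25 [-17.7  11.9 118.8 136.   23.9 -55.4] 0.0 wrist [0.306 0.006 0.346]
0 0.085 [-18.5  36.9 128.  158.6  53.8 -84.1] 0.0 wrist [0.311 0.    0.193]
```

```bash
python3 - <<'E'
from mv import *
from plan import Ry
rel([.462,-.2956,.18],down(8.6)@Ry(-22))
E
```

```text
t 14.3 q [-40.6  40.7  76.5  61.8 132.3 -38.5] pos [ 0.5058 -0.0674  0.2847] w 0.064 F [-0.6  1.6 -0.6]
lin [-105.3  -78.2 -218.5] ang [-6.0000e-02 -1.1183e+02  2.0000e-01]
```

Emit:
{"fn": "servo_tool", "kwargs": {
  "commands": [
    {"linear": [0,-78,-219],"angular": [0,-112,0],"gripper": 0.5},
    {"linear": [0,-78,-219],"angular": [0,-112,0],"gripper": 0.5},
    {"linear": [0,-78,-219],"angular": [0,-112,0],"gripper": 0.5},
    {"linear": [0,-78,-219],"angular": [0,-112,0],"gripper": 0.5},
    {"linear": [0,-78,-219],"angular": [0,-112,0],"gripper": 0.5},
    {"linear": [0,-78,-219],"angular": [0,-112,0],"gripper": 0.5},
    {"linear": [0,-78,-219],"angular": [0,-112,0],"gripper": 0.5},
    {"linear": [0,-78,-219],"angular": [0,-112,0],"gripper": 0.5},
    {"linear": [0,-78,-219],"angular": [0,-112,0],"gripper": 0.5},
    {"linear": [0,-78,-219],"angular": [0,-112,0],"gripper": 0.5},
    {"linear": [-50,-78,-219],"angular": [0,-112,0],"gripper": 0.5},
    {"linear": [-105,-78,-219],"angular": [0,-112,0],"gripper": 0.5},
    {"linear": [-105,-78,-219],"angular": [0,-112,0],"gripper": 0.5},
    {"linear": [-105,-78,-219],"angular": [0,-112,0],"gripper": 0.5},
    {"linear": [-105,-78,-219],"angular": [0,-112,0],"gripper": 0.5}
  ]
}}

```text
time_s: 15.8
position: [0.4619, -0.2944, 0.1801]
tool_rot: [[-0.144, 0.988, 0.058], [0.915, 0.155, -0.372], [-0.376, 0.0, -0.927]]
ft_force: [-0.0, -0.2, 0.8]
grip_width: 0.064
```

```bash
python3 - <<'E'
from mv import *
from plan import Ry
rel([.462,-.2956,.036],down(8.6)@Ry(-22))
p=env.get_image('top');crop(p,260,120,400,240,5,'c10.png')
E
```

```text
t 15.8 q [-38.2  20.6  91.  -18.6  53.4 -38. ] pos [ 0.4619 -0.2944  0.1801] w 0.064 F [-0.  -0.2  0.8]
lin [ 5.310e+01 -1.000e-01  1.339e+02] ang [0.13 0.09 0.29]
```

View pics/c10.png

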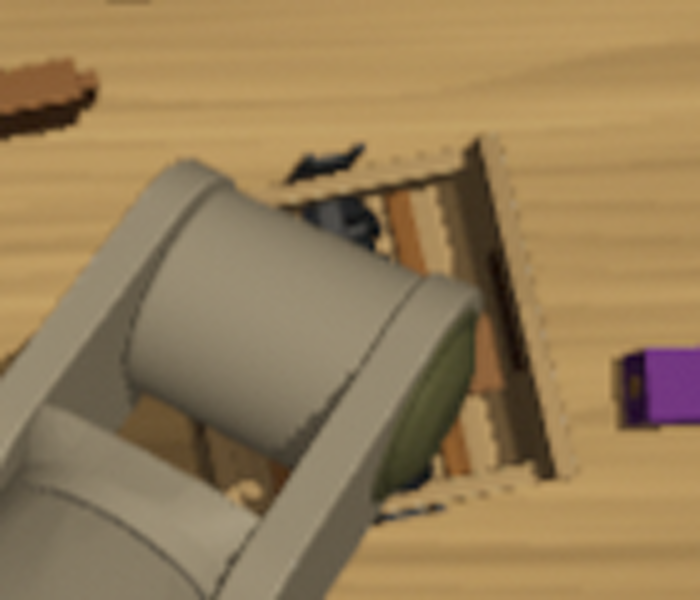

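Emit:
{"fn": "servo_tool", "kwargs": {
  "commands": [
    {"linear": [17,0,43],"angular": [0,0,0.3],"gripper": 0.5},
    {"linear": [34,0,86],"angular": [0,0,0.3],"gripper": 0.5},
    {"linear": [45,0,113],"angular": [0,0,0.3],"gripper": 0.5},
    {"linear": [53,0,134],"angular": [0,0,0.3],"gripper": 0.5},
    {"linear": [53,0,134],"angular": [0,0,0.3],"gripper": 0.5},
    {"linear": [53,0,134],"angular": [0,0,0.3],"gripper": 0.5}
  ]
}}

```text
time_s: 16.45
position: [0.4629, -0.2982, 0.0366]
tool_rot: [[-0.135, 0.989, 0.058], [0.917, 0.147, -0.371], [-0.376, 0.003, -0.927]]
ft_force: [-0.0, 0.3, 0.6]
grip_width: 0.0641
```

Emit:
{"fn": "servo_tool", "kwargs": {
  "commands": [
    {"linear": [0,0,0],"angular": [0,0,0],"gripper": -1},
    {"linear": [0,0,0],"angular": [0,0,0],"gripper": -1},
    {"linear": [0,0,0],"angular": [0,0,0],"gripper": -1},
    {"linear": [0,0,0],"angular": [0,0,0],"gripper": -1},
    {"linear": [0,0,0],"angular": [0,0,0],"gripper": -1},
    {"linear": [0,0,0],"angular": [0,0,0],"gripper": -1}
  ],
  "force": 80
}}

```text
time_s: 17.05
position: [0.4628, -0.2975, 0.0373]
tool_rot: [[-0.135, 0.989, 0.059], [0.916, 0.148, -0.373], [-0.377, 0.004, -0.926]]
ft_force: [-1.7, 1.2, 5.8]
grip_width: 0.041
```

```bash
python3 - <<'E'
from mv import *
from plan import Ry
rel([.462,-.2956,.23],down(8.6)@Ry(-22))
E
```

```text
t 17.05 q [-38.4  33.  100.  -27.6  33.3 -25.4] pos [ 0.4628 -0.2975  0.0373] w 0.041 F [-1.7  1.2  5.8]
lin [ -70.8    0.2 -179.2] ang [ 0.18  0.16 -0.18]
```

Gripped at 41 mm, which matches the leg's width. Lifting straight up.

Emit:
{"fn": "servo_tool", "kwargs": {
  "commands": [
    {"linear": [-8,0,-20],"angular": [0,0,0],"gripper": -1},
    {"linear": [-22,0,-55],"angular": [0,0,0],"gripper": -1},
    {"linear": [-38,0,-95],"angular": [0,0,0],"gripper": -1},
    {"linear": [-54,0,-137],"angular": [0,0,0],"gripper": -1},
    {"linear": [-70,0,-177],"angular": [0,0,0],"gripper": -1},
    {"linear": [-70,0,-177],"angular": [0,0,0],"gripper": -1}
  ]
}}

```text
time_s: 17.65
position: [0.4632, -0.2965, 0.2329]
tool_rot: [[-0.133, 0.989, 0.067], [0.914, 0.148, -0.377], [-0.383, 0.011, -0.924]]
ft_force: [-0.9, 0.3, -1.3]
grip_width: 0.0406
```

```bash
python3 - <<'E'
from mv import *
from plan import Ry,Rz
rel([.53,-.02,.26],Rz(45-98.6)@down(8.6)@Ry(90-22))
p=env.get_image('side');crop(p,200,60,360,220,4,'s11.png')
E
```

```text
t 17.65 q [-38.3  17.3  86.3 -17.   60.3 -40.4] pos [ 0.4632 -0.2965  0.2329] w 0.0406 F [-0.9  0.3 -1.3]
lin [ 233.5  107.4 -124.9] ang [-22.25  82.99  54.74]
```

View pics/s11.png

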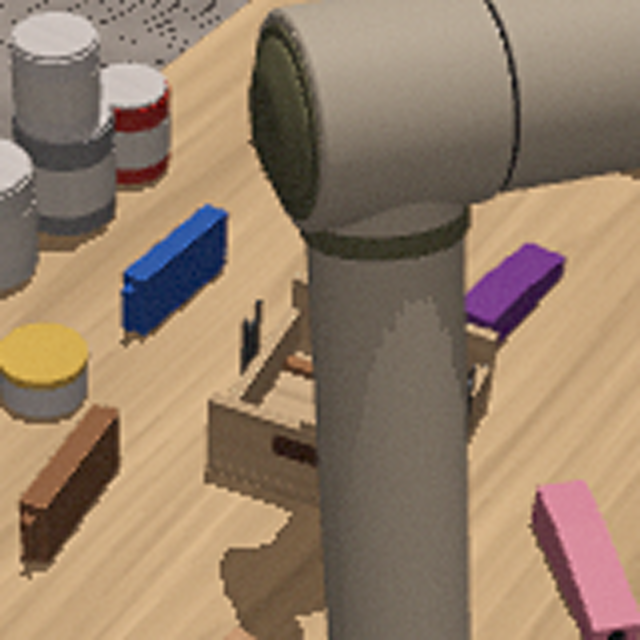

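Emit:
{"fn": "servo_tool", "kwargs": {
  "commands": [
    {"linear": [234,107,-125],"angular": [-22,83,55],"gripper": -1},
    {"linear": [234,107,-125],"angular": [-22,83,55],"gripper": -1},
    {"linear": [234,107,-125],"angular": [-22,83,55],"gripper": -1},
    {"linear": [234,107,-125],"angular": [-22,83,55],"gripper": -1},
    {"linear": [234,107,-125],"angular": [-22,83,55],"gripper": -1},
    {"linear": [234,107,-125],"angular": [-22,83,55],"gripper": -1},
    {"linear": [234,107,-125],"angular": [-22,83,55],"gripper": -1},
    {"linear": [234,107,-125],"angular": [-22,83,55],"gripper": -1},
    {"linear": [234,107,-125],"angular": [-22,83,55],"gripper": -1},
    {"linear": [234,107,-125],"angular": [-22,83,55],"gripper": -1},
    {"linear": [234,107,-125],"angular": [-22,83,55],"gripper": -1},
    {"linear": [234,107,-125],"angular": [-22,83,55],"gripper": -1},
    {"linear": [234,107,-125],"angular": [-22,83,55],"gripper": -1},
    {"linear": [234,107,-125],"angular": [-22,83,55],"gripper": -1},
    {"linear": [234,107,-125],"angular": [-22,83,55],"gripper": -1}
  ]
}}

```text
time_s: 19.2
position: [0.5286, -0.0188, 0.2543]
tool_rot: [[0.279, 0.706, 0.651], [0.258, -0.708, 0.657], [0.925, -0.015, -0.38]]
ft_force: [-0.4, 0.0, -2.2]
grip_width: 0.0408
```

```bash
python3 - <<'E'
from mv import *
from plan import Ry,Rz
rel([.53,-.02,.09],Rz(45-98.6)@down(8.6)@Ry(90-22))
p=env.get_image('side');crop(p,150,60,350,220,4,'s12.png')
p=env.get_image('top');crop(p,150,60,350,240,4,'c12.png')
E
```

```text
t 19.2 q [-42.8  18.7 107.8  72.8  75.5 -32.9] pos [ 0.5286 -0.0188  0.2543] w 0.0408 F [-0.4  0.  -2.2]
lin [-151.9    4.4   62.4] ang [-0.26  0.31 -0.84]
```

View pics/s12.png

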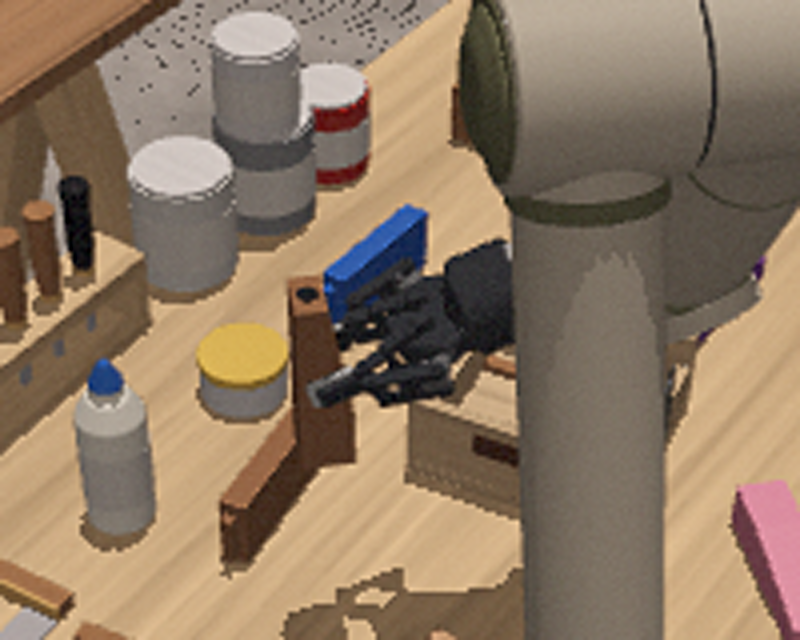

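View pics/c12.png

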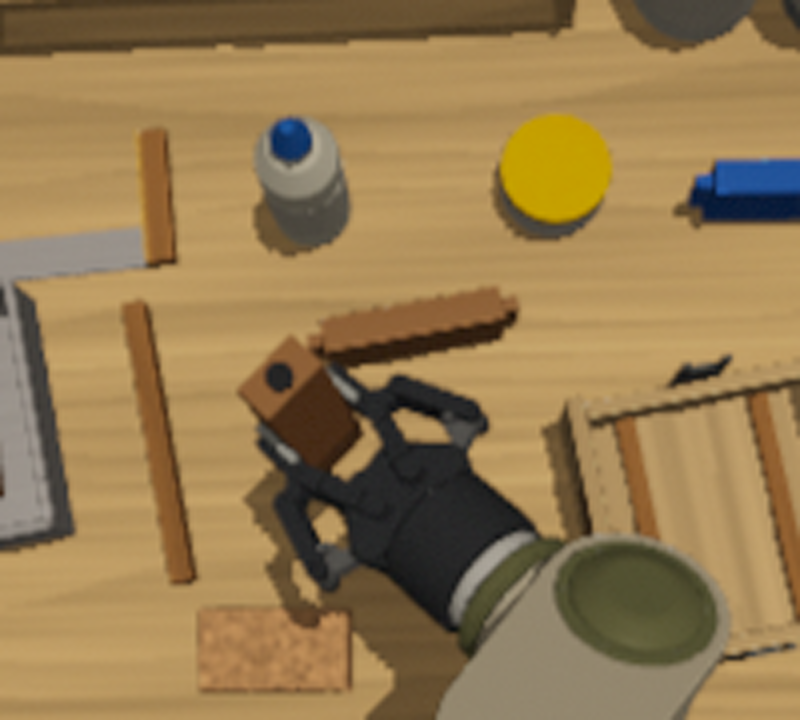

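```bash
cat >> plan.py <<'E'
Tp=np.array([[-0.135,0.989,0.059],[0.916,0.148,-0.373],[-0.377,0.004,-0.926]])
Tp=Ro.from_matrix(Tp).as_matrix()
a=np.arctan2(Tp[0,1]*0+Tp[1,1],Tp[0,1])  # tool y yaw ~ across the leg (jaws align it)
lx=np.array([-np.sin(a),np.cos(a),0]);lz=np.array([0,0,1.])
Lt=Tp.T@np.c_[lx,np.cross(lz,lx),lz]     # leg axes in tool
E
python3 - <<'E'
from mv import *
from plan import Lt
# leg x up; leg z horizontal = -(approach dir) yaw 45
s=env.observe();T=np.array(s['tool_rot']);L=T@Lt;print('leg x now',L[:,0].round(4))
z=-np.array([T[0,2],T[1,2],0]);z/=np.linalg.norm(z);x=np.array([0,0,1.])
Ltar=np.c_[x,np.cross(z,x),z]
R=Ltar@Lt.T
rel([.53,-.02,.095],R); rel([.53,-.02,.08],R)
E
```

```text
leg x now [ 0.0119 -0.0097  0.9999]
t 19.3 q [-42.8  18.6 107.8  72.8  75.5 -32.9] pos [ 0.5286 -0.0186  0.2545] w 0.0405 F [ 0.4  0.1 -2.1]
lin [-147.5    4.4   60.4] ang [-0.2   0.09 -0.86]
t 19.3 q [-42.8  18.6 107.8  72.8  75.5 -32.9] pos [ 0.5286 -0.0186  0.2545] w 0.0405 F [ 0.4  0.1 -2.1]
lin [-161.4    4.6   66.1] ang [-0.2   0.09 -0.86]
```

Emit:
{"fn": "servo_tool", "kwargs": {
  "commands": [
    {"linear": [-37,1,15],"angular": [-0.2,0.1,-0.9],"gripper": -1},
    {"linear": [-80,2,33],"angular": [-0.2,0.1,-0.9],"gripper": -1},
    {"linear": [-120,3,49],"angular": [-0.2,0.1,-0.9],"gripper": -1},
    {"linear": [-147,4,60],"angular": [-0.2,0.1,-0.9],"gripper": -1},
    {"linear": [-147,4,60],"angular": [-0.2,0.1,-0.9],"gripper": -1},
    {"linear": [-147,4,60],"angular": [-0.2,0.1,-0.9],"gripper": -1}
  ]
}}

```text
time_s: 19.9
position: [0.5297, -0.0197, 0.0959]
tool_rot: [[0.266, 0.707, 0.655], [0.265, -0.707, 0.656], [0.927, -0.001, -0.376]]
ft_force: [0.1, 0.1, -2.2]
grip_width: 0.0413
```

```bash
python3 - <<'E'
from mv import *
from plan import Lt
s=env.observe();T=np.array(s['tool_rot']);L=T@Lt;print('leg x now',L[:,0].round(4))
rel([.53,-.02,.08],T)
p=env.get_image('side');crop(p,170,80,350,230,4,'s13.png')
E
```

```text
leg x now [-3.0e-04 -2.1e-03  1.0e+00]
t 19.9 q [-42.8  38.7 115.9  81.9  69.3 -62.6] pos [ 0.5297 -0.0197  0.0959] w 0.0413 F [ 0.1  0.1 -2.2]
lin [-14.7   0.4   6. ] ang [0. 0. 0.]
```

View pics/s13.png

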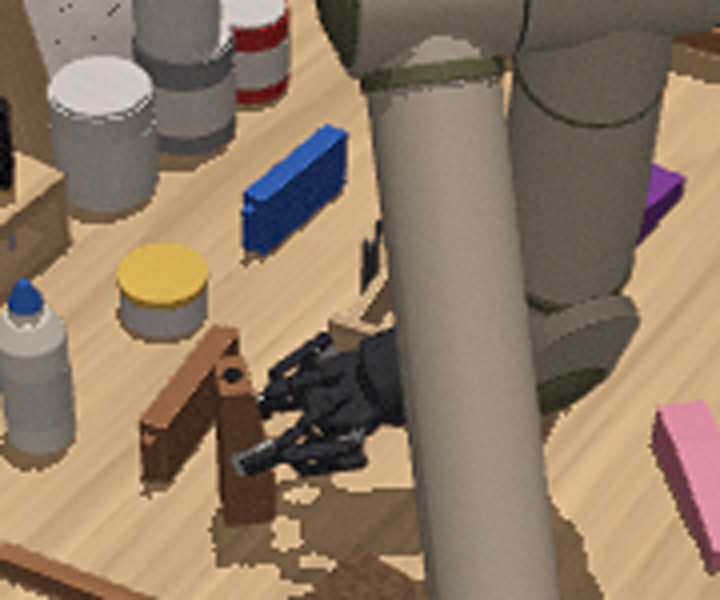

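Emit:
{"fn": "servo_tool", "kwargs": {
  "commands": [
    {"linear": [-8,0,3.2],"angular": [0,0,0],"gripper": -1},
    {"linear": [-13,0,5.3],"angular": [0,0,0],"gripper": -1},
    {"linear": [-13,0,5.3],"angular": [0,0,0],"gripper": -1},
    {"linear": [-13,0,5.3],"angular": [0,0,0],"gripper": -1}
  ]
}}

```text
time_s: 20.35
position: [0.5293, -0.0197, 0.0813]
tool_rot: [[0.267, 0.707, 0.655], [0.265, -0.707, 0.656], [0.927, -0.002, -0.376]]
ft_force: [0.2, 0.6, -2.1]
grip_width: 0.041
```

Emit:
{"fn": "servo_tool", "kwargs": {
  "commands": [
    {"linear": [-2,0,0.8],"angular": [0,0,0],"gripper": -1},
    {"linear": [-2.8,0,1.1],"angular": [0,0,0],"gripper": -1},
    {"linear": [-2.8,0,1.1],"angular": [0,0,0],"gripper": -1}
  ]
}}

```text
time_s: 20.65
position: [0.5293, -0.0197, 0.0781]
tool_rot: [[0.267, 0.707, 0.655], [0.265, -0.707, 0.656], [0.927, -0.002, -0.376]]
ft_force: [0.7, -1.1, -1.7]
grip_width: 0.0409
```

Emit:
{"fn": "servo_tool", "kwargs": {
  "commands": [
    {"linear": [-1,0,0.4],"angular": [0,0,0],"gripper": -1},
    {"linear": [-1.8,0,0.7],"angular": [0,0,0],"gripper": -1},
    {"linear": [-1.8,0,0.7],"angular": [0,0,0],"gripper": -1}
  ]
}}

```text
time_s: 20.95
position: [0.5293, -0.0197, 0.0774]
tool_rot: [[0.265, 0.707, 0.656], [0.263, -0.707, 0.656], [0.928, -0.001, -0.373]]
ft_force: [-3.6, -2.3, 10.6]
grip_width: 0.0413
```

Emit:
{"fn": "servo_tool", "kwargs": {
  "commands": [
    {"linear": [0,0,0],"angular": [0,0,0],"gripper": 0.6},
    {"linear": [0,0,0],"angular": [0,0,0],"gripper": 0.6},
    {"linear": [0,0,0],"angular": [0,0,0],"gripper": 0.6},
    {"linear": [0,0,0],"angular": [0,0,0],"gripper": 0.6},
    {"linear": [0,0,-15],"angular": [0,0,0],"gripper": 0.6},
    {"linear": [0,0,-45],"angular": [0,0,0],"gripper": 0.6},
    {"linear": [0,0,-80],"angular": [0,0,0],"gripper": 0.6},
    {"linear": [30,0,-110],"angular": [0,0,0],"gripper": 0.6},
    {"linear": [70,0,-110],"angular": [0,0,0],"gripper": 0.6},
    {"linear": [120,0,-110],"angular": [0,0,0],"gripper": 0.6},
    {"linear": [170,0,-110],"angular": [0,0,0],"gripper": 0.6}
  ]
}}

```text
time_s: 22.05
position: [0.5026, -0.0463, 0.277]
tool_rot: [[0.268, 0.706, 0.655], [0.264, -0.708, 0.655], [0.927, -0.003, -0.376]]
ft_force: [-0.4, -1.4, -0.2]
grip_width: 0.0685
```

```bash
python3 - <<'E'
from mv import *
rel([.53,-.02,.27],down(-45))
p=env.get_image('side');crop(p,130,80,350,230,3.6,'s14.png')
p=env.get_image('top');crop(p,160,100,320,230,5,'c14.png')
E
```

```text
t 22.05 q [-48.5  15.6 107.5  69.5  80.9 -32. ] pos [ 0.5026 -0.0463  0.277 ] w 0.0685 F [-0.4 -1.4 -0.2]
lin [ 7.8  0.7 37.8] ang [ -0.09 -67.93  -0.15]
```

View pics/s14.png

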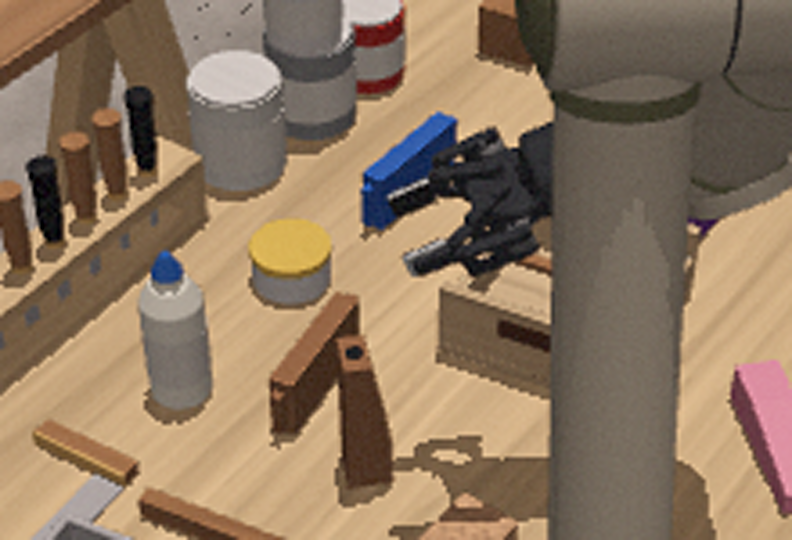

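View pics/c14.png

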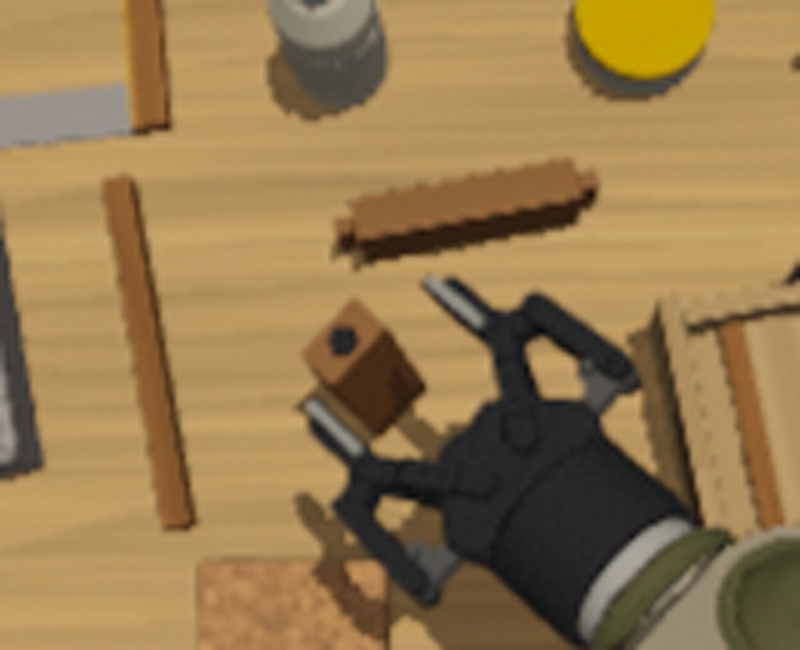

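The leg stands by itself on the bench; the foot top is at about (350,345) in the crop. Next I fit its position and regrasp it from above.

```bash
python3 - <<'E'
from fit import *
from mv import *
p=env.get_image('top')
# leg frame: X=leg y (yaw -45), Y= along +45 ; foot 42 (X) x 24 (Y)
r=fit(p,cropuv([(356,298),(303,354),(396,345),(343,396)],160,100,5),[(21,12,150),(-21,12,150),(21,-12,150),(-21,-12,150)],[.53,0,-.78])
print(r[0].round(4),np.degrees(r[0][2]),r[1])
for t in env.trace(p,'leg_mid'): print(t['confidence'],t['extent'])
xy=r[0][:2]
rel([xy[0],xy[1],.27],down(-45))
E
```

```text
[ 0.5299 -0.0185 -0.8229] -47.14913039198913 1.12167404499106
0.9 [386.1, 188.2, 436.0, 202.9]
0.67 [307.5, 256.7, 342.3, 300.1]
0.63 [220.9, 158.5, 244.7, 186.8]
t 22.25 q [-48.5  15.7 107.7  69.5  80.8 -32.4] pos [ 0.5024 -0.0462  0.2756] w 0.0684 F [-1.1  0.1 -0.8]
lin [ 9.5 -0.1 38.2] ang [-1.000e-02 -6.789e+01  7.000e-02]
```

Emit:
{"fn": "servo_tool", "kwargs": {
  "commands": [
    {"linear": [10,0,38],"angular": [0,-68,0],"gripper": 0.6},
    {"linear": [10,0,38],"angular": [0,-68,0],"gripper": 0.6},
    {"linear": [10,0,38],"angular": [0,-68,0],"gripper": 0.6},
    {"linear": [10,0,38],"angular": [0,-68,0],"gripper": 0.6},
    {"linear": [10,0,38],"angular": [0,-68,0],"gripper": 0.6},
    {"linear": [10,0,38],"angular": [0,-68,0],"gripper": 0.6},
    {"linear": [10,0,38],"angular": [0,-68,0],"gripper": 0.6},
    {"linear": [10,0,38],"angular": [0,-68,0],"gripper": 0.6},
    {"linear": [10,0,38],"angular": [0,-68,0],"gripper": 0.6},
    {"linear": [10,0,38],"angular": [0,-68,0],"gripper": 0.6},
    {"linear": [10,0,38],"angular": [0,-68,0],"gripper": 0.6}
  ]
}}

```text
time_s: 23.35
position: [0.5296, -0.0198, 0.2691]
tool_rot: [[0.708, 0.706, -0.003], [0.706, -0.708, 0.002], [-0.001, -0.004, -1.0]]
ft_force: [0.5, 1.1, 0.1]
grip_width: 0.0682
```

```bash
python3 - <<'E'
from mv import *
rel([.530,-.0185,.122],down(-45))
E
```

```text
t 23.35 q [-15.   18.8  74.5   0.1  86.9  30.1] pos [ 0.5296 -0.0198  0.2691] w 0.0682 F [0.5 1.1 0.1]
lin [ 1.300e+00 -1.000e-01  1.471e+02] ang [-0.23  0.04 -0.06]
```

Emit:
{"fn": "servo_tool", "kwargs": {
  "commands": [
    {"linear": [1,0,45],"angular": [-0.2,0,0],"gripper": 0.6},
    {"linear": [1,0,80],"angular": [-0.2,0,0],"gripper": 0.6},
    {"linear": [1,0,110],"angular": [-0.2,0,0],"gripper": 0.6},
    {"linear": [1,0,130],"angular": [-0.2,0,0],"gripper": 0.6},
    {"linear": [1,0,147],"angular": [-0.2,0,0],"gripper": 0.6},
    {"linear": [1,0,147],"angular": [-0.2,0,0],"gripper": 0.6},
    {"linear": [1,0,147],"angular": [-0.2,0,0],"gripper": 0.6}
  ]
}}

```text
time_s: 24.05
position: [0.5304, -0.0192, 0.1236]
tool_rot: [[0.708, 0.706, 0.001], [0.706, -0.708, -0.002], [-0.001, 0.002, -1.0]]
ft_force: [0.1, -0.8, 0.2]
grip_width: 0.0686
```

```bash
python3 - <<'E'
from mv import *
rel([.530,-.0185,.122],down(-45))
p=env.get_image('side');crop(p,130,80,350,230,3.6,'s15.png')
E
```

```text
t 24.05 q [-14.8  26.7  87.9  -0.1  65.3  30.3] pos [ 0.5304 -0.0192  0.1236] w 0.0686 F [ 0.1 -0.8  0.2]
lin [ 0.2 -0.8  1.6] ang [ 0.1   0.04 -0.09]
```

View pics/s15.png

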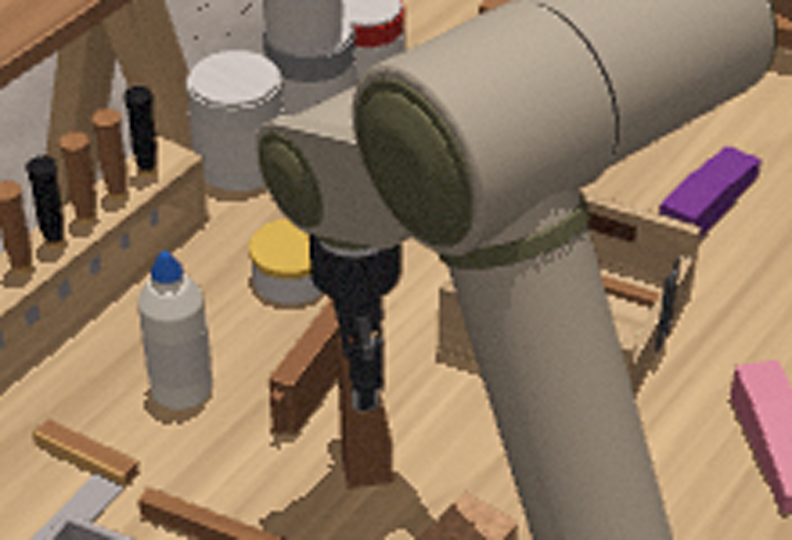

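The fingers straddle the upright leg. Closing.

Emit:
{"fn": "servo_tool", "kwargs": {
  "commands": [
    {"linear": [0,0,0],"angular": [0,0,0],"gripper": -1},
    {"linear": [0,0,0],"angular": [0,0,0],"gripper": -1},
    {"linear": [0,0,0],"angular": [0,0,0],"gripper": -1},
    {"linear": [0,0,0],"angular": [0,0,0],"gripper": -1},
    {"linear": [0,0,0],"angular": [0,0,0],"gripper": -1},
    {"linear": [0,0,0],"angular": [0,0,0],"gripper": -1}
  ],
  "force": 60
}}

```text
time_s: 24.7
position: [0.5309, -0.0185, 0.1241]
tool_rot: [[0.707, 0.707, 0.002], [0.707, -0.707, -0.003], [-0.0, 0.003, -1.0]]
ft_force: [-0.9, 0.5, 6.8]
grip_width: 0.042
```

```bash
python3 - <<'E'
from plan import *
# target in pan, leg mounting centre
pan=np.array([.5576,.3206]);R=np.array([[np.cos(.165),-np.sin(.165)],[np.sin(.165),np.cos(.165)]])
for l in ((0,.06),(.0,.07)): print(l,pan+R@l)
from mv import rel
rel([.53,-.02,.30],down(-45))
for yy in (-45,9.5,-80.5):
  for z in (.35,.127): print(yy,z,ik(np.array([.546,.3895,z]),down(yy),[25,25,75,0,80,60])[0].round(1))
E
```

```text
(0, 0.06) [0.54774486 0.3797851 ]
(0.0, 0.07) [0.54610234 0.38964928]
t 24.7 q [-14.7  26.7  87.9  -0.1  65.3  30.3] pos [ 0.5309 -0.0185  0.1241] w 0.042 F [-0.9  0.5  6.8]
lin [  -1.8    1.  -175.9] ang [ 0.19  0.03 -0.01]
-45 0.35 [ 25.4  33.3  37.5   0.  109.2  70.4]
-45 0.127 [25.4 39.1 62.9  0.  78.  70.4]
9.5 0.35 [ 25.4  33.3  37.5   0.  109.2  15.9]
9.5 0.127 [25.4 39.1 62.9  0.  78.  15.9]
-80.5 0.35 [ 25.4  33.3  37.5   0.  109.2 105.9]
-80.5 0.127 [ 25.4  39.1  62.9  -0.   78.  105.9]
```

Emit:
{"fn": "servo_tool", "kwargs": {
  "commands": [
    {"linear": [0,0,-20],"angular": [0,0,0],"gripper": -1},
    {"linear": [0,0,-60],"angular": [0,0,0],"gripper": -1},
    {"linear": [0,0,-105],"angular": [0,0,0],"gripper": -1},
    {"linear": [0,0,-150],"angular": [0,0,0],"gripper": -1},
    {"linear": [0,0,-195],"angular": [0,0,0],"gripper": -1},
    {"linear": [0,0,-216],"angular": [0,0,0],"gripper": -1},
    {"linear": [0,0,-216],"angular": [0,0,0],"gripper": -1}
  ]
}}

```text
time_s: 25.4
position: [0.531, -0.0181, 0.3419]
tool_rot: [[0.707, 0.707, 0.006], [0.707, -0.707, -0.004], [0.002, 0.007, -1.0]]
ft_force: [-0.3, 0.3, -2.3]
grip_width: 0.0413
```

```bash
python3 - <<'E'
from mv import *
rel([.5463,.389,.34],down(9.5))
p=env.get_image('side');cv2.imwrite('pics/s16.png',p['frame'])
E
```

```text
t 25.4 q [-14.7  16.8  65.6  -0.1  97.2  30.3] pos [ 0.531  -0.0181  0.3419] w 0.0413 F [-0.3  0.3 -2.3]
lin [ 298.7 -277.     0.4] ang [  0.42   0.11 -54.5 ]
```

View pics/s16.png

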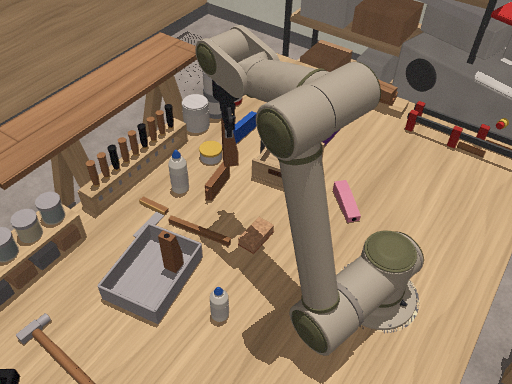

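Emit:
{"fn": "servo_tool", "kwargs": {
  "commands": [
    {"linear": [299,-277,0],"angular": [0,0,-54.5],"gripper": -1},
    {"linear": [299,-277,0],"angular": [0,0,-54.5],"gripper": -1},
    {"linear": [299,-277,0],"angular": [0,0,-54.5],"gripper": -1},
    {"linear": [299,-277,0],"angular": [0,0,-54.5],"gripper": -1},
    {"linear": [299,-277,0],"angular": [0,0,-54.5],"gripper": -1},
    {"linear": [299,-277,0],"angular": [0,0,-54.5],"gripper": -1},
    {"linear": [299,-277,0],"angular": [0,0,-54.5],"gripper": -1},
    {"linear": [299,-277,0],"angular": [0,0,-54.5],"gripper": -1},
    {"linear": [299,-277,0],"angular": [0,0,-54.5],"gripper": -1},
    {"linear": [299,-277,0],"angular": [0,0,-54.5],"gripper": -1},
    {"linear": [299,-277,0],"angular": [0,0,-54.5],"gripper": -1},
    {"linear": [299,-277,0],"angular": [0,0,-54.5],"gripper": -1},
    {"linear": [299,-277,0],"angular": [0,0,-54.5],"gripper": -1}
  ]
}}

```text
time_s: 26.75
position: [0.5465, 0.3879, 0.3384]
tool_rot: [[-0.163, 0.987, 0.0], [0.987, 0.163, -0.002], [-0.002, 0.0, -1.0]]
ft_force: [-0.0, 0.2, -2.0]
grip_width: 0.0411
```

```bash
python3 - <<'E'
from mv import *
rel([.5463,.389,.140],down(9.5))
p=env.get_image('side');cv2.imwrite('pics/s17.png',p['frame'])
p=env.get_image('top');cv2.imwrite('pics/t17.png',p['frame'])
E
```

```text
t 26.75 q [ 2.530e+01  3.320e+01  3.950e+01 -1.000e-01  1.073e+02  1.590e+01] pos [0.5465 0.3879 0.3384] w 0.0411 F [-0.   0.2 -2. ]
lin [  1.6   0.  198.4] ang [ 0.    0.14 -0.12]
```

View pics/s17.png

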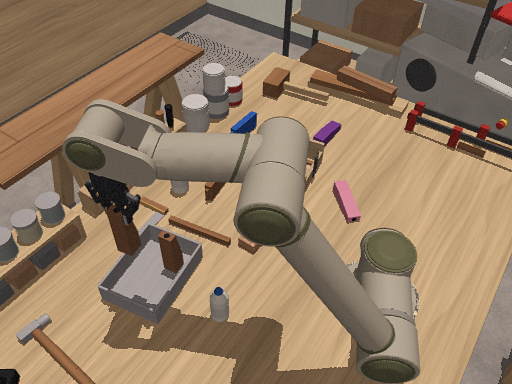

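View pics/t17.png

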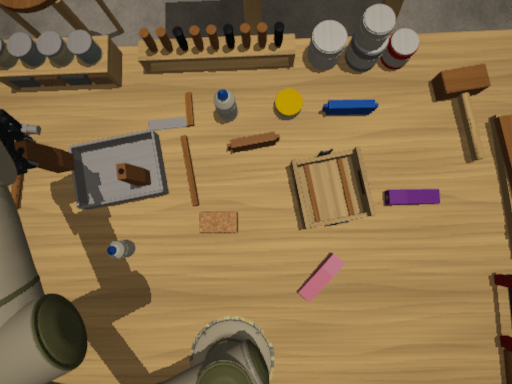

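Emit:
{"fn": "servo_tool", "kwargs": {
  "commands": [
    {"linear": [1,0,40],"angular": [0,0,0],"gripper": -1},
    {"linear": [1,0,85],"angular": [0,0,0],"gripper": -1},
    {"linear": [1,0,125],"angular": [0,0,0],"gripper": -1},
    {"linear": [1,0,135],"angular": [0,0,0],"gripper": -1},
    {"linear": [1,0,135],"angular": [0,0,0],"gripper": -1}
  ]
}}

```text
time_s: 27.35
position: [0.546, 0.3896, 0.2027]
tool_rot: [[-0.164, 0.986, -0.002], [0.986, 0.164, -0.003], [-0.003, -0.002, -1.0]]
ft_force: [-0.7, 0.1, -1.1]
grip_width: 0.0413
```

```bash
python3 - <<'E'
from mv import *
rel([.5463,.389,.135],down(9.5))
p=env.get_image('side');crop(p,70,150,270,330,4,'s18.png')
p=env.get_image('top');crop(p,0,100,180,260,4,'t18.png')
E
```

```text
t 27.35 q [25.5 35.8 56.3 -0.1 88.  16. ] pos [0.546  0.3896 0.2027] w 0.0413 F [-0.7  0.1 -1.1]
lin [-0.4  0.4 67.7] ang [-0.12  0.17 -0.03]
```

View pics/s18.png

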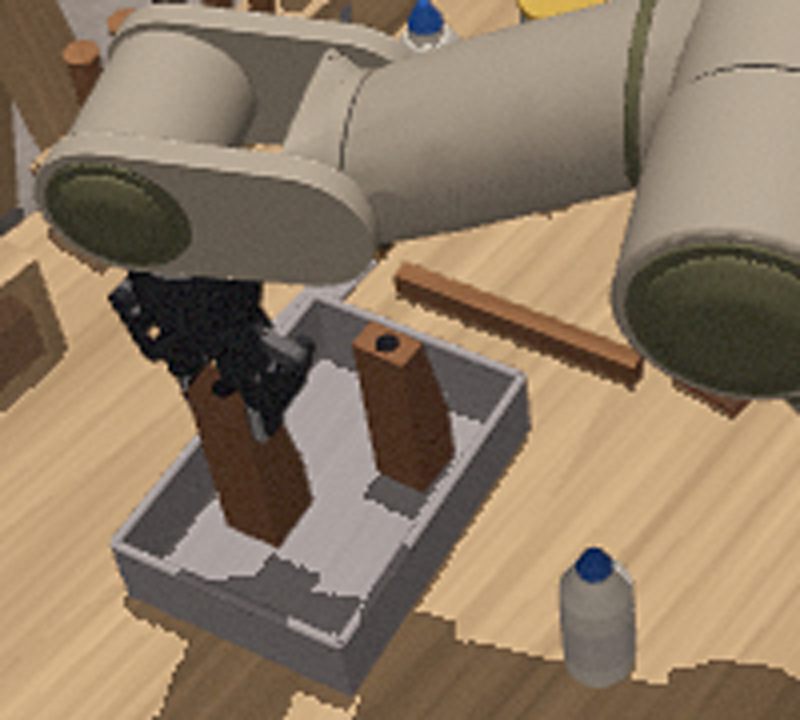

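View pics/t18.png

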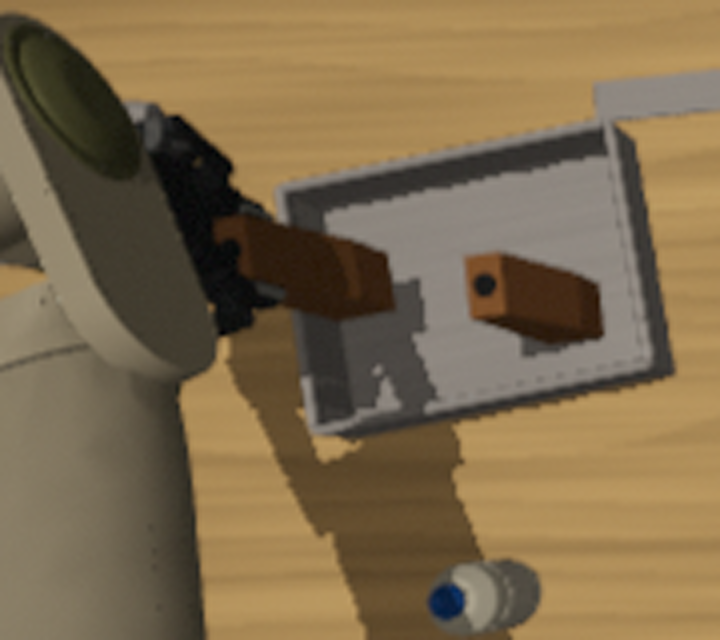

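Both views show the leg upright over the free +y half of the pan, well clear of the stood leg and the rim. Lowering.

Emit:
{"fn": "servo_tool", "kwargs": {
  "commands": [
    {"linear": [0,0,35],"angular": [0,0,0],"gripper": -1},
    {"linear": [0,0,60],"angular": [0,0,0],"gripper": -1},
    {"linear": [0,0,70],"angular": [0,0,0],"gripper": -1},
    {"linear": [0,0,70],"angular": [0,0,0],"gripper": -1},
    {"linear": [0,0,70],"angular": [0,0,0],"gripper": -1}
  ]
}}

```text
time_s: 27.95
position: [0.547, 0.3902, 0.1354]
tool_rot: [[-0.165, 0.986, 0.004], [0.986, 0.165, -0.001], [-0.001, 0.003, -1.0]]
ft_force: [0.1, -0.5, -0.9]
grip_width: 0.0418
```

```bash
python3 - <<'E'
from mv import *
rel([.5463,.389,.128],down(9.5))
E
```

```text
t 27.95 q [25.5 38.7 62.2 -0.1 79.  16. ] pos [0.547  0.3902 0.1354] w 0.0418 F [ 0.1 -0.5 -0.9]
lin [-1.1 -0.9  7.4] ang [ 0.2   0.07 -0.01]
```

Emit:
{"fn": "servo_tool", "kwargs": {
  "commands": [
    {"linear": [0,0,4],"angular": [0,0,0],"gripper": -1},
    {"linear": [0,0,6],"angular": [0,0,0],"gripper": -1},
    {"linear": [0,0,6],"angular": [0,0,0],"gripper": -1},
    {"linear": [0,0,6],"angular": [0,0,0],"gripper": -1}
  ]
}}

```text
time_s: 28.35
position: [0.5464, 0.3899, 0.1282]
tool_rot: [[-0.165, 0.986, 0.002], [0.986, 0.165, -0.002], [-0.002, 0.002, -1.0]]
ft_force: [-0.8, -1.8, 4.2]
grip_width: 0.0415
```

Contact force came at z=0.128, as expected. Releasing and rising.

Emit:
{"fn": "servo_tool", "kwargs": {
  "commands": [
    {"linear": [0,0,0],"angular": [0,0,0],"gripper": 0.5},
    {"linear": [0,0,0],"angular": [0,0,0],"gripper": 0.5},
    {"linear": [0,0,0],"angular": [0,0,0],"gripper": 0.5},
    {"linear": [0,0,0],"angular": [0,0,0],"gripper": 0.5},
    {"linear": [0,0,-15],"angular": [0,0,0],"gripper": 0.5},
    {"linear": [0,0,-45],"angular": [0,0,0],"gripper": 0.5},
    {"linear": [0,0,-90],"angular": [0,0,0],"gripper": 0.5},
    {"linear": [0,0,-135],"angular": [0,0,0],"gripper": 0.5},
    {"linear": [0,0,-180],"angular": [0,0,0],"gripper": 0.5},
    {"linear": [-150,0,-180],"angular": [0,0,0],"gripper": 0.5},
    {"linear": [-150,-60,-180],"angular": [0,0,0],"gripper": 0.5},
    {"linear": [-200,-120,-180],"angular": [0,0,0],"gripper": 0.5},
    {"linear": [-250,-120,-180],"angular": [0,0,0],"gripper": 0.5},
    {"linear": [-300,-120,-180],"angular": [0,0,0],"gripper": 0.5},
    {"linear": [-300,-120,-180],"angular": [0,0,0],"gripper": 0.5},
    {"linear": [-300,-120,-180],"angular": [0,0,0],"gripper": 0.5}
  ]
}}

```text
time_s: 29.95
position: [0.4763, 0.0719, 0.3081]
tool_rot: [[-0.163, 0.987, 0.001], [0.987, 0.163, -0.003], [-0.003, 0.0, -1.0]]
ft_force: [0.3, -0.1, -0.5]
grip_width: 0.0638
```

```bash
python3 - <<'E'
from mv import *
rel([.5463,.389,.128],down(9.5))
p=env.get_image('side');cv2.imwrite('pics/s20.png',p['frame'])
p=env.get_image('top');cv2.imwrite('pics/t20.png',p['frame']);crop(p,60,100,340,240,2.8,'t20c.png')
E
```

```text
t 29.95 q [ -5.4  12.4  77.1  -0.2  90.4 -14.8] pos [0.4763 0.0719 0.3081] w 0.0638 F [ 0.3 -0.1 -0.5]
lin [301.9 120.8 179.3] ang [ 0.01  0.17 -0.11]
```

View pics/s20.png

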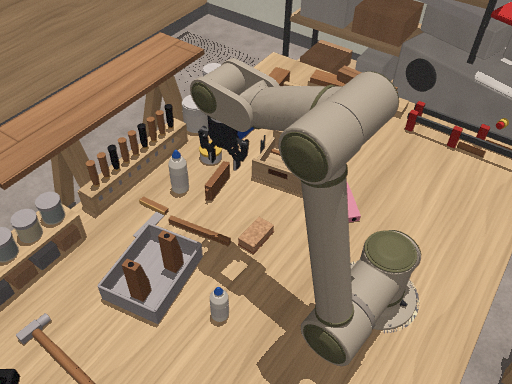

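View pics/t20c.png

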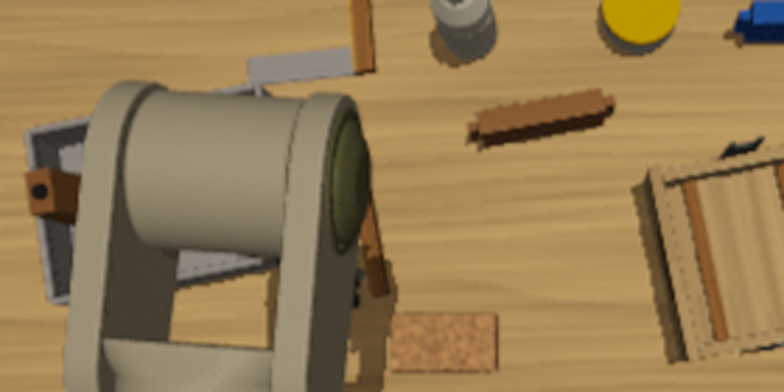

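Both legs stand in the pan at (137,281) and (170,253) in the side view. The rail and bar are on the bench and clear, and the bystanders haven't moved. Handing in.

```bash
python3 - <<'E'
from mv import *
p=env.get_image('side');crop(p,90,190,290,340,4,'s21.png')
print(env.close_job())
E
```

```text
the job is handed in; nothing more can be done
None
```

View pics/s21.png

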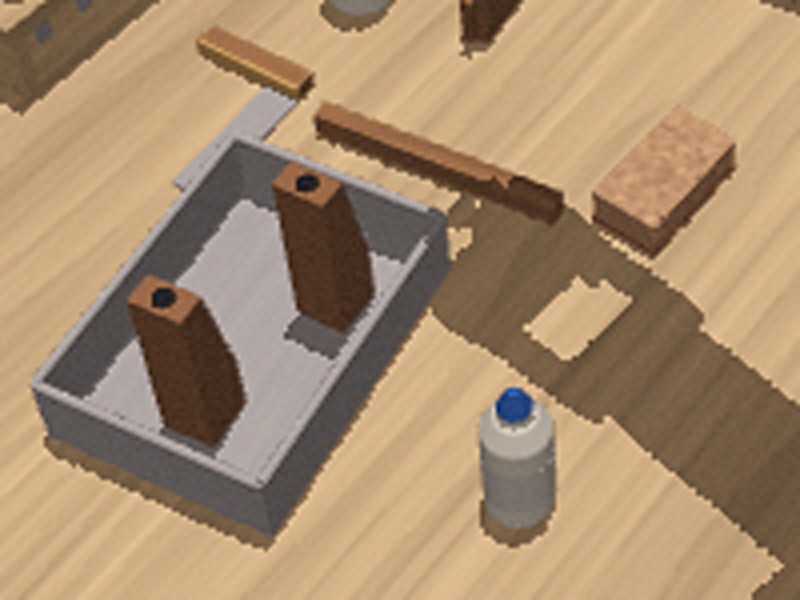

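The job is done and handed in at about 30 s, inside the 72 s limit, with the arm clear of everything.

- **Bar:** I lifted it straight out of the brackets and laid it flat on the bench at about (0.555, 0.115).
- **Rail:** I took it out next and set it on its long edge at about (0.63, −0.08).
- **Leg:** I took it out of the carrier, stood it foot-up on the open bench, regripped it from above and lowered it onto the pan floor in the +y half.

**Last checks:** The final side picture shows both legs standing upright and apart in the pan, foot up. It also shows the bar lying clear between the pan and the sanding block, and the nearby bystanders undisturbed. The other bystanders and the look-alikes were never touched. The arm hid part of the last top view, so the leg's final place rests on the side view and the arm's own readings. The highest contact force read at the end of a move was about 13 N. No check failed or disagreed.

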